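# Stand up the tipped magnet coils and check their pole gaps

### The job

First stand every tipped magnet coil upright on its base in the grey test lane, without toppling or pushing away the black sealed coils that stand among them. Then take the orange gap gauge out of its blue stand and check each coil in the order red, yellow, blue, white (leaving out any that are not there): push the blade straight down into the middle of the gap in the coil's top until the mouth of the gap lies within the red band on the blade, keep it there for about two seconds, and draw it out. Finally put the gauge back in its stand, fully home, and leave all coils standing in the lane.

Things in the scene. Friction and masses are not known exactly. Their poses are not given: they have to be found in the camera images.
- coil_red: Squat steel magnet coil (may be absent), found lying: diameter 56 mm, 48 mm long, red square base flange 56 x 56 x 8 mm, two red dots on top, 350 g. Origin: its centre, on the axis, 24 mm from either end. x: along the axis, base to top. A gap 6 mm wide (10 mm at its chamfered mouth), 30 mm deep, crosses the whole top face through the axis, along the coil's z; y is across the gap.
- coil_yellow: Squat steel magnet coil (may be absent), found lying: diameter 56 mm, 48 mm long, yellow square base flange 56 x 56 x 8 mm, two yellow dots on top, 350 g. Origin: its centre, on the axis, 24 mm from either end. x: along the axis, base to top. A gap 6 mm wide (10 mm at its chamfered mouth), 30 mm deep, crosses the whole top face through the axis, along the coil's z; y is across the gap.
- coil_blue: Squat steel magnet coil (may be absent), found lying: diameter 56 mm, 48 mm long, blue square base flange 56 x 56 x 8 mm, two blue dots on top, 350 g. Origin: its centre, on the axis, 24 mm from either end. x: along the axis, base to top. A gap 6 mm wide (10 mm at its chamfered mouth), 30 mm deep, crosses the whole top face through the axis, along the coil's z; y is across the gap.
- coil_white: Squat steel magnet coil (may be absent), found lying: diameter 56 mm, 48 mm long, white square base flange 56 x 56 x 8 mm, two white dots on top, 350 g. Origin: its centre, on the axis, 24 mm from either end. x: along the axis, base to top. A gap 6 mm wide (10 mm at its chamfered mouth), 30 mm deep, crosses the whole top face through the axis, along the coil's z; y is across the gap.
- lane: The test lane: a dark grey rubber strip, 130 mm wide (along its x) and 700 mm long (along its y), 3 mm thick, with yellow lines along both edges, fixed on the green bench. Origin: centre of its underside, at bench height; z up, so its top is at z = 3 mm.
- gauge: Gap gauge, blade down in its stand, 60 g: steel blade 16 mm wide (x), 3 mm thick (y), 42 mm long, red band from 14 to 22 mm above the tip; orange handle block 34 mm wide (x), 16 mm thick (y), from 42 to 92 mm above the tip, to be gripped across its thickness. Origin: centre of the blade tip; z points from tip to handle.
- stand: The gauge stand: fixed blue block 70 mm (x) by 60 mm (y), 50 mm high; in the middle of its top a slot 21 mm long (x), 8 mm wide (y), 45 mm deep. With the gauge fully home its handle rests on the block and the blade tip is 8 mm above the bench. Origin: centre of the underside.
- stand_slot (a point): The centre of the stand's slot at the block's top, 50 mm above the bench.
- sealed_a: A finished, sealed coil with black square flange and black top, no gap, 56 mm wide, 48 mm high, standing in the lane among the others; leave it standing where it is. Origin: centre of the underside, z up.
- sealed_b: A second sealed coil like sealed_a.
There are look-alikes about, which are no part of the job. Of the things that look like the gauge, the smallest one is meant.

How it is judged:
On the way, in this order (a step that is already met when the one before it is completed fails the run):
1. every coil stands upright in the lane (angle between each of coil_red, coil_yellow, coil_blue, coil_white's own x axis and vertical below 0.12 rad and x of coil_red in the frame of lane between -0.045 and 0.045 m and y of coil_red in the frame of lane between -0.35 and 0.35 m and z of coil_red in the frame of lane between 0.02 and 0.034 m and linear speed of each of coil_red, coil_yellow, coil_blue, coil_white below 0.03 m/s and x of coil_yellow in the frame of lane between -0.045 and 0.045 m and y of coil_yellow in the frame of lane between -0.35 and 0.35 m and z of coil_yellow in the frame of lane between 0.02 and 0.034 m and x of coil_blue in the frame of lane between -0.045 and 0.045 m and y of coil_blue in the frame of lane between -0.35 and 0.35 m and z of coil_blue in the frame of lane between 0.02 and 0.034 m and x of coil_white in the frame of lane between -0.045 and 0.045 m and y of coil_white in the frame of lane between -0.35 and 0.35 m and z of coil_white in the frame of lane between 0.02 and 0.034 m), for 0.3 s.
2. the gauge blade is held in the gap of the red coil, the gap's mouth within the red band (within 1 mm), for 1 s (x of gauge in the frame of coil_red between 0.001 and 0.011 m and y of gauge in the frame of coil_red between -0.005 and 0.005 m and z of gauge in the frame of coil_red between -0.012 and 0.012 m and angle between the z axis of gauge and the x axis of coil_red, either way round below 0.2 rad and angle between coil_red's own x axis and vertical below 0.15 rad), for 1 s.
3. the gauge blade is held in the gap of the yellow coil, the gap's mouth within the red band (within 1 mm), for 1 s (x of gauge in the frame of coil_yellow between 0.001 and 0.011 m and y of gauge in the frame of coil_yellow between -0.005 and 0.005 m and z of gauge in the frame of coil_yellow between -0.012 and 0.012 m and angle between the z axis of gauge and the x axis of coil_yellow, either way round below 0.2 rad and angle between coil_yellow's own x axis and vertical below 0.15 rad), for 1 s.
4. the gauge blade is held in the gap of the blue coil, the gap's mouth within the red band (within 1 mm), for 1 s (x of gauge in the frame of coil_blue between 0.001 and 0.011 m and y of gauge in the frame of coil_blue between -0.005 and 0.005 m and z of gauge in the frame of coil_blue between -0.012 and 0.012 m and angle between the z axis of gauge and the x axis of coil_blue, either way round below 0.2 rad and angle between coil_blue's own x axis and vertical below 0.15 rad), for 1 s.
5. the gauge blade is held in the gap of the white coil, the gap's mouth within the red band (within 1 mm), for 1 s (x of gauge in the frame of coil_white between 0.001 and 0.011 m and y of gauge in the frame of coil_white between -0.005 and 0.005 m and z of gauge in the frame of coil_white between -0.012 and 0.012 m and angle between the z axis of gauge and the x axis of coil_white, either way round below 0.2 rad and angle between coil_white's own x axis and vertical below 0.15 rad), for 1 s.
At the end, for the whole second after the job is handed in: Every coil that is present stands upright in the lane (axis within 7 degrees of vertical, centre within 45 mm of the lane's centre line, base on the strip) and at rest; the gauge is back in its stand, upright, its tip within 4 mm of the fully-home height; the sealed coils stand (all of step 1 and horizontal distance between gauge and stand_slot below 0.008 m and z of gauge in the frame of stand between 0.004 and 0.012 m and angle between each of gauge, sealed_a, sealed_b's own z axis and vertical below 0.12 rad and linear speed of gauge below 0.03 m/s); the robot touches nothing.
It fails at once if a sealed coil is toppled or pushed more than 5 cm (angle between any of sealed_a, sealed_b's own z axis and vertical above 0.5 rad or distance of any of sealed_a, sealed_b from where it was at the start of the episode above 0.05 m).
Of coil_red, coil_yellow, coil_blue, coil_white only 3 to 4 are there at a start; the rules pass over those that are not, and their reading is None.
At some moment in a run one of coil_red, coil_yellow, coil_blue, coil_white may be knocked a few centimetres aside while the robot is not near it.
It also fails if it takes over 210 s, if anything falls off the work surface, if the arm or the gripper's body presses on something with over 40 N, if the wrist force passes 120 N, or if a joint passes its speed limit or range.

### The arm

A 7-joint arm with a two-finger parallel gripper is mounted at the origin on the work surface. World frame = base frame: x ahead of the robot, y to its left, z up, the work surface at z = 0. Lengths are in m, angles in rad, forces in N, time in s.
With the tool pointing down it reaches from about 0.4 to 0.85 m from the base axis. Payload 10.4 kg.
Tool frame: the origin (TCP) lies on the centre line of the jaws, within the pads' length; the fingertips stand 22 mm ahead of it and the grasp point (between the pads) lies 3 mm ahead of it; x points along the fingers, y is the direction in which the jaws open and shut, and the axes are right-handed (so a half turn about x gives the same grasp; the last joint's range is limited). The gripper opens to 87 mm and grips with 3 to 60 N. Pads are 19 mm wide; open, the fingers measure 117 mm over their backs; the gripper's body (75 mm by 190 mm) begins 51 mm behind the grasp point.
Start: joints at [-1.13, 0.332, -0.065, 1.46, 0.022, 1.35, -0.088], TCP at [0.28, 0.559, 0.245] pointing down, gripper open.
Joint ranges: [-2.6, 2.6], [-0.5, 2.12], [-1.47, 1.34], [0.16, 2.42], [-1.27, 4.41], [0.06, 2.06], [-2.6, 2.6]. Speed limits (rad/s): [2.22, 2.22, 2.79, 2.79, 3.14, 3.14, 3.14].

### API

Orientations are given as a unit quaternion [x, y, z, w].
In Python, from bench import * gives the robot as it stands.
- The arm moves only by the tool arm_command, never from a script. Its argument "targets" is one flat list of numbers, 7 for each row, row after row: the turn, a rotation vector about the tool's x, y, z in units of 45 degrees (1.0 is 45 degrees), then the shift along the tool's x, y, z in units of 25 mm (1.0 is 25 mm), then the opening, from 0 (shut) to 1 (fully open). In form: [wx, wy, wz, tx, ty, tz, fingers, wx, wy, wz, tx, ty, tz, fingers, ...]. A call has 1 to 12 rows; each row shifts and turns the pose as measured when the row begins, along the tool's axes as they then stand; what a row does not reach is not made up. A row lasts 1/12 s, in which the tool goes at most 41.7 mm and 7.16 degrees, less where a joint would pass 70% of its speed; a pose out of reach is approached as far as the arm can. A call with a number of a shift or a turn outside -1 to 1 is refused whole. A call with a gripper value outside its range is refused whole. The fingers move at their own pace and stop on an object; "newtons" is the grip in N (left out, the last holds). Time passes only in rows, so rows that do not move let the fingers close. It gives the time, the measured TCP pose, the force and the opening at its end, in the units of the state.
- read_state(): the state, without advancing time (a new reading comes with each control period).
- camera(name): name is "side" or "top" or "wrist"; returns the picture (420x560x3 uint8, red, green, blue); there is no depth.
- calibration(name): a dict with "camera_matrix" (3x3 intrinsics, pixels), "D" ([k1, k2, p1, p2, k3] as OpenCV has them; the pictures are not rectified), "R" (3x3) and "t" (3): a world point X has camera coordinates R X + t; the wrist camera has in their place "tool_from_camera" (4x4, takes a point from camera to tool coordinates, whose origin is the TCP and whose axes are the tool frame's). Camera axes: x right, y down, z forward; pixel columns grow to the right and rows downward; lengths in m; the calibration is good to about 2 mm. A picture is of the moment at which its call begins: read the wrist's pose just before it. calibration takes no time and is no camera call.
- close_job(): hands the job in, once; it reports no verdict.
The state is a dict: "time": time; "joint_positions": joint angles; "joint_vel": joint speeds; "joint_torque": joint torques, N m; "ee_pos": TCP position; "eef_rot": TCP orientation; "ft_force": force on the tool from outside, world axes, zero at the start; "torque": the same for the moment, N m; "width": finger opening in m.
Only numpy, scipy, OpenCV 4.12 (cv2) and the standard library are available. Lean on these libraries where they do the work, as an engineer would, in place of code of your own. Each camera call takes 0.05 s, during which the arm holds its last target.

## Working session

There is one attempt and no reset: what is moved stays moved. The work goes in short steps, Python scripts to look and compute and a tool call to move; the robot and the scene stay as the last step left them, time stands still between calls to the robot, and variables do not carry over. Pictures are saved under pics/ and viewed, and the job is handed in when it is done.

Besides the shell and the picture viewer there is one more tool, called after "Call:" as name(argument=value, ...) on one line, values as JSON. arm_command: Moves the arm, as the interface text tells. Shifts and turns lie within -1 to 1; 1 stands for 25 mm of shift or 45 degrees of turn. Its arguments: {"type":"object","properties":{"targets":{"type":"array","items":{"type":"number","minimum":-1,"maximum":1}},"newtons":{"type":"number"}},"required":["targets"]}

```bash
ls; mkdir -p pics; python3 - <<'E'
from bench import *
import cv2,numpy as np
s=read_state()
print({k:np.round(v,3).tolist() for k,v in s.items()})
for n in ["side","top","wrist"]:
    im=camera(n); cv2.imwrite(f"pics/{n}0.png",im[:,:,::-1])
    c=calibration(n); print(n,{k:np.round(v,4).tolist() for k,v in c.items()})
E
```

```text
pics
{'time': 0.0, 'joint_positions': [-1.13, 0.333, -0.065, 1.461, 0.022, 1.35, -0.088], 'joint_vel': [0.001, -0.0, -0.001, 0.001, -0.0, -0.001, 0.001], 'joint_torque': [-0.0, -62.326, 0.025, -38.99, -0.061, 0.04, 0.0], 'ee_pos': [0.279, 0.559, 0.244], 'eef_rot': [0.162, 0.688, -0.163, 0.688], 'ft_force': [0.136, -0.06, -0.435], 'torque': [0.066, 0.023, -0.005], 'width': 0.087}
side {'camera_matrix': [[404.5723, 0.0, 277.906], [0.0, 404.5723, 207.7452], [0.0, 0.0, 1.0]], 'D': [0.0307, 0.0, 0.0, 0.0, 0.0], 'R': [[0.9787, -0.2053, -0.0052], [-0.1299, -0.5994, -0.7899], [0.159, 0.7737, -0.6133]], 't': [-0.5282, 0.1143, 0.9954]}
top {'camera_matrix': [[393.3349, 0.0, 283.6755], [0.0, 393.3349, 212.6522], [0.0, 0.0, 1.0]], 'D': [-0.0633, 0.0, 0.0, 0.0, 0.0], 'R': [[0.0095, -0.9999, 0.0086], [-0.9907, -0.0105, -0.1354], [0.1355, -0.0073, -0.9908]], 't': [-0.0169, 0.5552, 0.9814]}
wrist {'camera_matrix': [[378.1909, 0.0, 278.2608], [0.0, 378.1909, 204.9853], [0.0, 0.0, 1.0]], 'D': [-0.0422, 0.0, 0.0, 0.0, 0.0], 'tool_from_camera': [[0.0003, -0.2861, 0.9582, -0.1405], [1.0, -0.0, -0.0003, -0.0005], [0.0001, 0.9582, 0.2861, -0.0792], [0.0, 0.0, 0.0, 1.0]]}
```

View pics/top0.png

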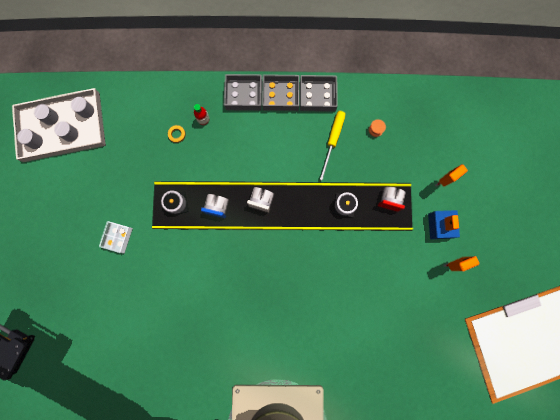

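View pics/side0.png

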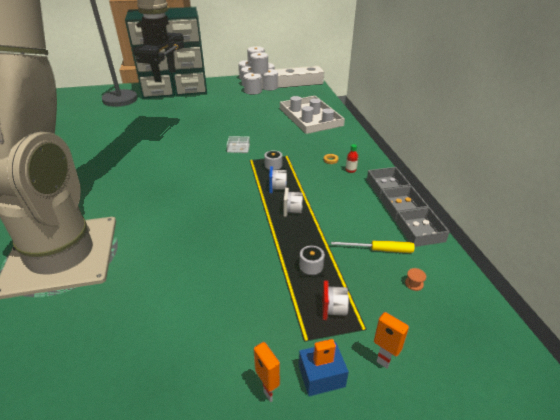

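View pics/wrist0.png

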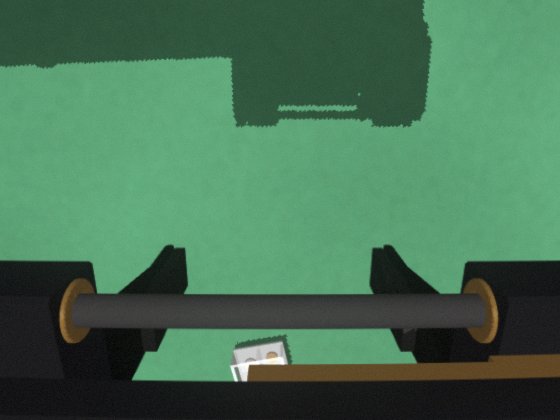

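```bash
cat > h.py <<'E'
from bench import *
import cv2,numpy as np
from scipy.spatial.transform import Rotation as Rot
def camposes(n):
    c=calibration(n); K=np.array(c["camera_matrix"]);D=np.array(c["D"])
    if n=="wrist":
        s=read_state();T=np.eye(4);T[:3,:3]=Rot.from_quat(s["eef_rot"]).as_matrix();T[:3,3]=s["ee_pos"]
        W=T@np.array(c["tool_from_camera"]); R=W[:3,:3].T;t=-R@W[:3,3]
    else: R=np.array(c["R"]);t=np.array(c["t"])
    return K,D,R,t
def px2w(cp,uv,z):
    K,D,R,t=cp
    p=cv2.undistortPoints(np.array([[uv]],float),K,D)[0,0]
    d=R.T@np.array([p[0],p[1],1]);o=-R.T@t
    return o+d*(z-o[2])/d[2]
def w2px(cp,X):
    K,D,R,t=cp
    return cv2.projectPoints(np.atleast_2d(np.array(X,float)),cv2.Rodrigues(R)[0],t,K,D)[0][:,0]
def tri(uvs):
    A=[];b=[]
    for cp,uv in uvs:
        K,D,R,t=cp
        p=cv2.undistortPoints(np.array([[uv]],float),K,D)[0,0]
        d=R.T@np.array([p[0],p[1],1]);d/=np.linalg.norm(d);o=-R.T@t
        P=np.eye(3)-np.outer(d,d);A.append(P);b.append(P@o)
    x,*_=np.linalg.lstsq(np.vstack(A),np.hstack(b),rcond=None);return x
def crop(im,x0,y0,x1,y1,f,name):
    c=cv2.resize(im[y0:y1,x0:x1],None,fx=f,fy=f,interpolation=cv2.INTER_CUBIC)
    cv2.imwrite("pics/"+name,c[:,:,::-1])
def tool():
    s=read_state();return np.array(s["ee_pos"]),Rot.from_quat(s["eef_rot"]).as_matrix()
def goto(pos,Rt):
    """print total tool-frame deltas to reach target"""
    p,R=tool(); d=R.T@(np.array(pos)-p); w=Rot.from_matrix(R.T@Rt).as_rotvec()
    print("shift units(25mm)",np.round(d/0.025,3),"turn units(45deg)",np.round(np.degrees(w)/45,3))
E
python3 - <<'E'
from h import *
im=cv2.imread("pics/top0.png")[:,:,::-1]
crop(im,145,170,285,240,5.5,"t1.png");crop(im,320,150,500,285,4.4,"t2.png")
im=cv2.imread("pics/side0.png")[:,:,::-1]
crop(im,240,140,370,340,3,"s1.png");crop(im,240,275,430,405,4,"s2.png")
c=camposes("top");print(-c[2].T@c[3])
for n,uv,z in [("laneUL",(154,183),.003),("laneUR",(411,185),.003),("LR",(411,229),.003),("LL",(153,227),.003),("standgauge",(455,222),.09),("red",(393,198),.03),("white",(261,199),.03),("blue",(214,203),.03),("sa",(172,202),.05),("sb",(347,204),.05)]:
    print(n,np.round(px2w(c,uv,z),3))
E
```

```text
[ 0.4173025  -0.00387909  1.04764235]
laneUL [0.638 0.342 0.003]
laneUR [ 0.64  -0.359  0.003]
LR [ 0.519 -0.355  0.003]
LL [0.518 0.338 0.003]
standgauge [ 0.529 -0.438  0.09 ]
red [ 0.599 -0.3    0.03 ]
white [0.592 0.048 0.03 ]
blue [0.58  0.172 0.03 ]
sa [0.578 0.277 0.05 ]
sb [ 0.578 -0.174  0.05 ]
```

View pics/t1.png

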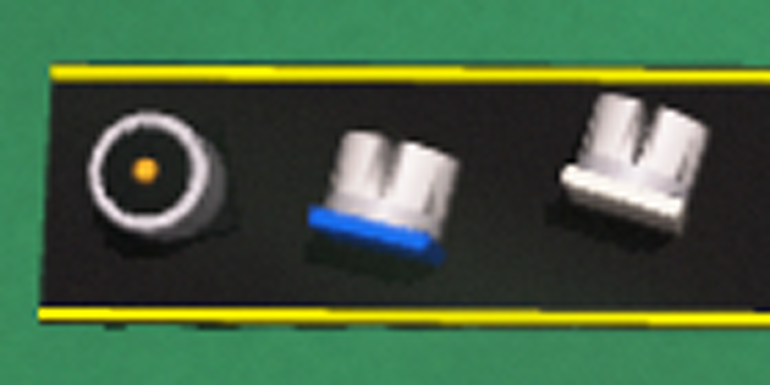

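View pics/t2.png

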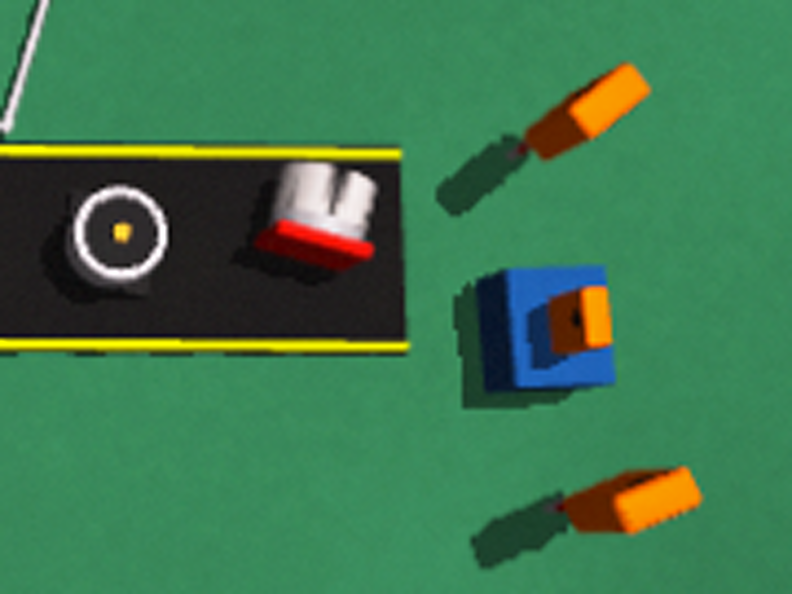

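View pics/s1.png

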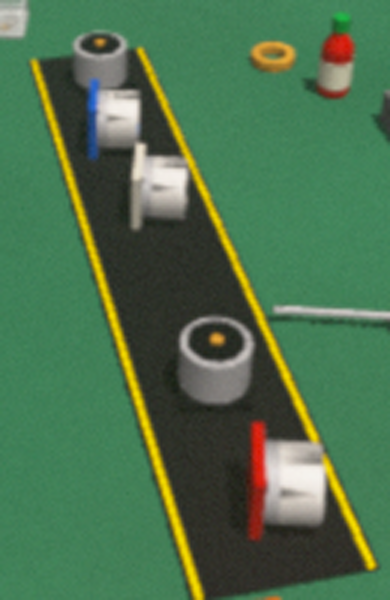

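View pics/s2.png

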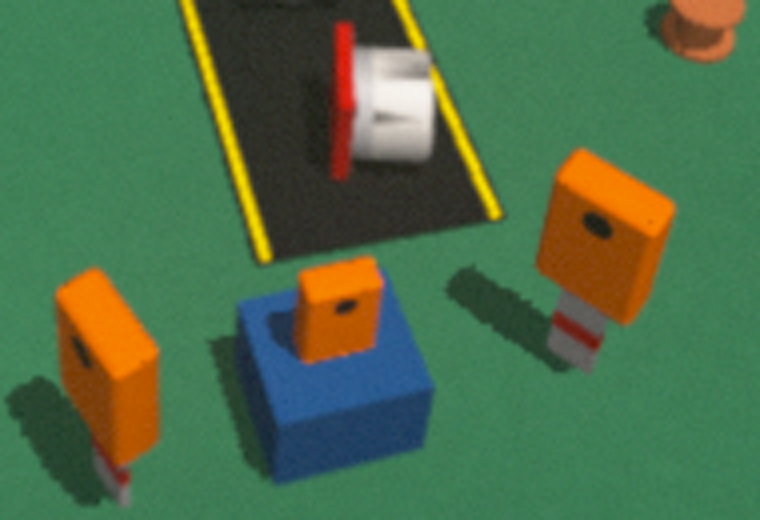

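```bash
python3 - <<'E'
from h import *
p,R=tool();print(p,R.round(3))
goto([0.50,0.17,0.25],R)
E
```

```text
[0.27949787 0.55873704 0.2439405 ] [[-0.     0.447  0.894]
 [-0.001  0.894 -0.447]
 [-1.    -0.001  0.   ]]
shift units(25mm) [-0.231 -9.961 14.845] turn units(45deg) [0. 0. 0.]
```

Call:
arm_command(targets=[0.15,0,0,0,-0.66,1,1,0.15,0,0,0,-0.66,1,1,0,0,0,0,-0.66,1,1,0,0,0,0,-0.66,1,1,0,0,0,0,-0.66,1,1,0,0,0,0,-0.66,1,1,0,0,0,0,-0.66,1,1,0,0,0,0,-0.66,1,1,0,0,0,0,-0.66,1,1,0,0,0,0,-0.66,1,1,0,0,0,0,-0.66,1,1,0,0,0,0,0,0,1])

```text
time: 1.15
ee_pos: [0.381, 0.2315, 0.2394]
eef_rot: [0.243, 0.665, -0.247, 0.662]
ft_force: [0.3, -0.3, 0.3]
width: 0.087
```

```bash
cat >> h.py <<'E'
def Rd(h,tilt=0):
    """tool down, camera (-z) toward heading h deg; tilt>0 tips tool to point forward along heading"""
    h=np.radians(h);f=np.array([np.cos(h),np.sin(h),0]);up=np.array([0,0,1.])
    t=np.radians(tilt);x=np.sin(t)*f-np.cos(t)*up;z=-(np.cos(t)*f+np.sin(t)*up)
    return np.column_stack([x,np.cross(z,x),z])
def st():
    s=read_state();print("t",round(s["time"],2),"p",np.round(s["ee_pos"],4),"j",np.round(s["joint_positions"],2),"f",np.round(s["ft_force"],1),"w",round(s["width"],4))
E
python3 -c "
from h import *
st();goto([.55,.16,.24],Rd(-12))"
```

```text
t 1.15 p [0.381  0.2315 0.2394] j [-0.83 -0.06  0.17  1.92  0.01  1.3   0.21] f [ 0.3 -0.3  0.3] w 0.087
shift units(25mm) [-0.056  2.218  6.996] turn units(45deg) [3.366 0.011 0.007]
```

Call:
arm_command(targets=[0.15,0,0,0,0.3,1,1,0.15,0,0,0,0.2,1,1,0.15,0,0,0,0,1,1,0.15,0,0,0,-0.1,1,1,0.15,0,0,0,-0.3,1,1,0.15,0,0,0,-0.4,1,1,0.15,0,0,0,0,0.5,1,0.15,0,0,0,0,0,1,0.15,0,0,0,0,0,1,0.15,0,0,0,0,0,1,0.15,0,0,0,0,0,1,0.15,0,0,0,0,0,1])

```text
time: 2.15
ee_pos: [0.4525, 0.0883, 0.2382]
eef_rot: [-0.624, -0.326, 0.631, -0.326]
ft_force: [0.3, 0.3, -0.0]
width: 0.0871
```

```bash
python3 -c "
from h import *
st();goto([.55,.16,.24],Rd(-12))"
```

```text
t 2.15 p [0.4525 0.0883 0.2382] j [-0.63 -0.04  0.33  1.89  0.01  1.29 -0.92] f [ 0.3  0.3 -0. ] w 0.0871
shift units(25mm) [-0.119  1.536 -4.589] turn units(45deg) [ 1.485e+00  1.300e-02 -1.000e-03]
```

Call:
arm_command(targets=[0.15,0,0,0,0.4,-0.6,1,0.15,0,0,0,0.4,-0.6,1,0.15,0,0,0,0.3,-0.6,1,0.15,0,0,0,0.3,-0.6,1,0.15,0,0,0,0,0,1,0.15,0,0,0,0,0,1,0.15,0,0,0,0,0,1,0.15,0,0,0,0,0,1,0.15,0,0,0,0,0,1,0.15,0,0,0,0,0,1,0,0,0,0,0,0,1])

```text
time: 3.07
ee_pos: [0.5218, 0.108, 0.2348]
eef_rot: [-0.696, 0.104, 0.704, 0.099]
ft_force: [-0.2, -0.1, -0.6]
width: 0.0876
```

```bash
python3 -c "
from h import *
st();goto([.55,.16,.24],Rd(-12))
im=camera('wrist');cv2.imwrite('pics/w1.png',im[:,:,::-1])"
```

```text
t 3.07 p [0.5218 0.108  0.2348] j [-0.67  0.14  0.42  1.73 -0.06  1.3  -2.1 ] f [-0.2 -0.1 -0.6] w 0.0876
shift units(25mm) [-0.235 -2.313 -0.487] turn units(45deg) [-0.1    0.013 -0.011]
```

View pics/w1.png

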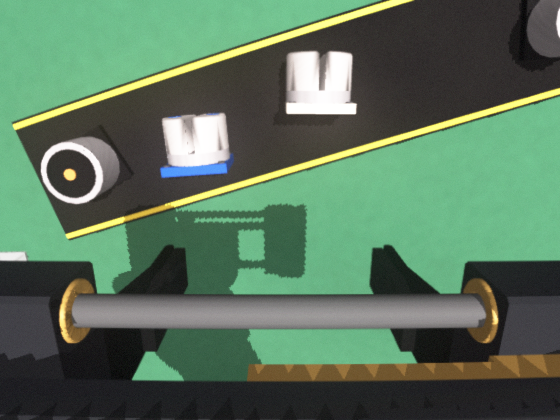

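```bash
cat >> h.py <<'E'
def coilfromedge(cp,a,b):
    A=px2w(cp,a,.059)[:2];B=px2w(cp,b,.059)[:2]
    e=A-B; ax=np.array([e[1],-e[0]]);ax/=np.linalg.norm(ax)   # left edge minus right; axis = rotate -90
    c=(A+B)/2+ax*.024
    print("edge len",np.linalg.norm(e).round(4),"centre",c.round(4),"heading",np.degrees(np.arctan2(ax[1],ax[0])).round(1)); return c,ax
def wire(cp,c,ax,z0=.031):
    l=np.array([-ax[1],ax[0],0]);a=np.array([ax[0],ax[1],0]);o=np.array([c[0],c[1],z0]);u=np.array([0,0,1.])
    P=[]
    for x in(-.024,-.016):
        for s,t in((1,1),(1,-1),(-1,-1),(-1,1)): P.append(o+a*x+.028*(s*l+t*u))
    th=np.linspace(0,2*np.pi,24)
    for x in(-.016,.024):
        for q in th:P.append(o+a*x+.028*(np.cos(q)*l+np.sin(q)*u))
    return w2px(cp,P)
E
python3 - <<'E'
from h import *
im=cv2.imread("pics/w1.png");cp=camposes("wrist")
big=cv2.resize(im[30:200,0:400],None,fx=2,fy=2,interpolation=cv2.INTER_CUBIC)
for a,b in [((161,176),(227,174)),((287,113),(356,113))]:
    c,ax=coilfromedge(cp,a,b)
    for q in wire(cp,c,ax): cv2.circle(big,tuple(int(v) for v in ((q-[0,30])*2).round()),1,(0,0,255),-1)
cv2.imwrite("pics/w1b.png",big)
for n,uv,z in [("sa",(70,174),.051)]: print(px2w(cp,uv,z))
E
```

```text
edge len 0.0565 centre [0.5727 0.1668] heading -14.5
edge len 0.0564 centre [0.5923 0.0489] heading -16.0
[0.57994117 0.27990045 0.051     ]
```

View pics/w1b.png

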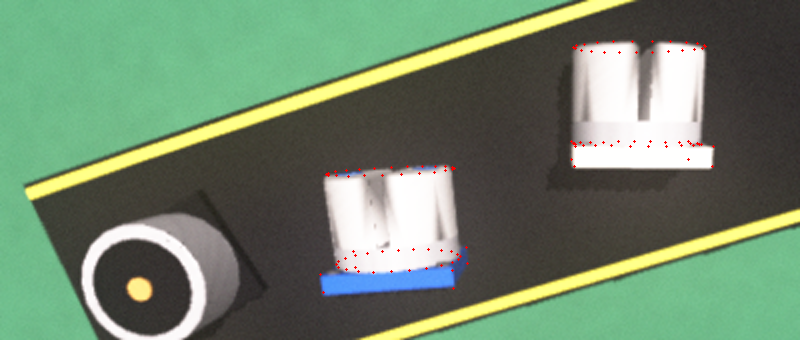

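```bash
python3 -c "
from h import *
p,R=tool()
goto([.57,.16,.2],Rd(-14.5)); goto(p,Rd(-14.5,60))"
```

```text
shift units(25mm) [ 1.353 -2.543 -1.291] turn units(45deg) [-0.035  0.013 -0.011]
shift units(25mm) [0. 0. 0.] turn units(45deg) [-0.026  1.347 -0.029]
```

Call:
arm_command(targets=[-0.03,0,0,0,-0.85,-0.43,1,0,0,0,0,-0.85,-0.43,1,0,0,0,0,-0.85,-0.43,1,0,0.15,0,0,0,0,1,0,0.15,0,0,0,0,1,0,0.15,0,0,0,0,1,0,0.15,0,0,0,0,1,0,0.15,0,0,0,0,1,0,0.15,0,0,0,0,1,0,0.15,0,0,0,0,1,0,0.15,0,0,0,0,1])

```text
time: 4.03
ee_pos: [0.5862, 0.1506, 0.2441]
eef_rot: [0.878, -0.081, -0.469, -0.051]
ft_force: [1.1, 0.1, 0.2]
width: 0.0869
```

```bash
cat >> h.py <<'E'
def att():
    p,R=tool();x=R[:,0];f=-R[:,2].copy()
    print("tilt",np.degrees(np.arctan2(-R[2,2],-R[2,0])).round(2),"roll",np.degrees(np.arcsin(R[2,1])).round(2),"heading",np.degrees(np.arctan2(-R[0,1],R[1,1])+0).round(2))
E
python3 -c "
from h import *
st();att();goto([.57,.16,.2],Rd(-14.5,60))"
```

```text
t 4.03 p [0.5862 0.1506 0.2441] j [-0.54 -0.02  0.02  1.99  0.53  0.78 -2.6 ] f [1.1 0.1 0.2] w 0.0869
tilt 33.66 roll -0.73 heading 169.07
shift units(25mm) [ 1.078 -0.223  1.566] turn units(45deg) [0.043 0.586 0.07 ]
```

Call:
arm_command(targets=[0,-0.15,0,0,0,0,1,0,-0.15,0,0,0,0,1,0,-0.15,0,0,0,0,1,0,-0.15,0,0,0,0,1,0,-0.15,0,0,0,0,1,0,-0.15,0,0,0,0,1,0,-0.15,0,0,0,0,1,0,-0.15,0,0,0,0,1,0,-0.15,0,0,0,0,1,0,-0.15,0,0,0,0,1])

```text
time: 4.87
ee_pos: [0.5813, 0.1561, 0.2501]
eef_rot: [-0.452, 0.012, 0.89, 0.063]
ft_force: [0.3, 1.1, 0.4]
width: 0.0871
```

```bash
cat >> h.py <<'E'
def att():
    p,R=tool();f=-R[:,2]*(-R[2,0]>0)
    y=R[:,1]; h=np.arctan2(y[0],-y[1])  # y = right-hand? see Rd
    y0=Rd(0)[:,1]
    h=np.arctan2(y[1],y[0])-np.arctan2(y0[1],y0[0]); h=(h+np.pi)%(2*np.pi)-np.pi
    print("tilt",np.degrees(np.arctan2(-R[2,2],-R[2,0])).round(2),"roll",np.degrees(np.arcsin(R[2,1])).round(2),"heading",np.degrees(h).round(2))
def grasp_goto(g,h,tilt,rise=0.0):
    Rt=Rd(h,tilt);g=np.array(g)-Rt[:,0]*.003+np.array([0,0,rise]);goto(g,Rt);return g
E
python3 -c "
from h import *
st();att()
a=np.radians(-14.5);ax=np.array([np.cos(a),np.sin(a)])
c=np.array([.5727,.1668])+.004*ax
print(grasp_goto([*c,.031],-14.5,-30,.1));print(grasp_goto([*c,.031],-14.5,-30,0))"
```

```text
t 4.87 p [0.5813 0.1561 0.2501] j [-0.27  0.73  0.1   1.01 -0.3   2.   -1.9 ] f [0.3 1.1 0.4] w 0.0871
tilt -36.22 roll -2.01 heading -7.1
shift units(25mm) [ 3.874 -0.191 -2.617] turn units(45deg) [ 0.162  0.141 -0.052]
[0.57802481 0.16542291 0.13359808]
shift units(25mm) [ 7.099 -0.051 -4.979] turn units(45deg) [ 0.162  0.141 -0.052]
[0.57802481 0.16542291 0.03359808]
```

Call:
arm_command(targets=[0.08,0.08,-0.03,0.7,0,-0.5,1,0.08,0.08,-0.03,0.7,-0.05,-0.5,1,0,0,0,0.7,-0.05,-0.5,1,0,0,0,0.7,-0.05,-0.5,1,0,0,0,0.7,-0.05,-0.5,1,0,0,0,0.3,0,-0.1,1])

```text
time: 5.37
ee_pos: [0.5871, 0.1586, 0.1116]
eef_rot: [-0.487, 0.057, 0.865, 0.103]
ft_force: [-0.9, 0.5, -0.2]
width: 0.0867
```

```bash
cat > b.py <<'E'
from h import *
import sys
def coilg(cx,cy,h,tilt,z=.031,off=.004):
    st();att()
    a=np.radians(h);ax=np.array([np.cos(a),np.sin(a)]);c=np.array([cx,cy])+off*ax
    print(grasp_goto([*c,z],h,tilt,0))
E
python3 -c "
from b import *
coilg(.5727,.1668,-14.5,-30)
im=camera('wrist');cv2.imwrite('pics/w2.png',im[:,:,::-1])"
```

```text
t 5.37 p [0.5871 0.1586 0.1116] j [-0.29  0.76  0.12  1.21 -0.3   1.68 -1.94] f [-0.9  0.5 -0.2] w 0.0867
tilt -31.28 roll -0.13 heading -13.49
shift units(25mm) [ 2.883 -0.176 -1.266] turn units(45deg) [ 0.021  0.029 -0.009]
[0.57802481 0.16542291 0.03359808]
```

View pics/w2.png

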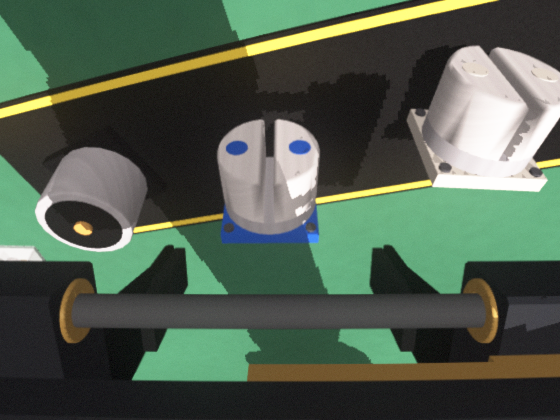

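Call:
arm_command(targets=[0.02,0.03,0,0.8,-0.06,-0.36,1,0,0,0,0.8,-0.06,-0.36,1,0,0,0,0.8,-0.06,-0.36,1,0,0,0,0.4,0,-0.14,1,0,0,0,0,0,0,1])

```text
time: 5.83
ee_pos: [0.5802, 0.1662, 0.0382]
eef_rot: [-0.499, 0.059, 0.858, 0.104]
ft_force: [-0.1, -0.1, -0.6]
width: 0.0871
```

```bash
python3 -c "
from b import *
coilg(.5727,.1668,-14.5,-30)"
```

```text
t 5.83 p [0.5802 0.1662 0.0382] j [-0.3   0.81  0.11  1.29 -0.3   1.53 -1.93] f [-0.1 -0.1 -0.6] w 0.0871
tilt -29.67 roll -0.18 heading -13.68
shift units(25mm) [ 0.2    0.05  -0.023] turn units(45deg) [ 0.018 -0.007 -0.006]
[0.57802481 0.16542291 0.03359808]
```

Close the gripper.

Call:
arm_command(targets=[0.02,0,0,0.18,0.05,0,1,0,0,0,0,0,0,0,0,0,0,0,0,0,0,0,0,0,0,0,0,0,0,0,0,0,0,0,0,0,0,0,0,0,0,0,0,0,0,0,0,0,0], newtons=40)

```text
time: 6.42
ee_pos: [0.581, 0.1655, 0.0409]
eef_rot: [-0.502, 0.064, 0.856, 0.108]
ft_force: [-0.0, 0.9, -2.3]
width: 0.055
```

```bash
python3 -c "
from b import *
st();att()
p,R=tool(); print(p+R[:,0]*.003)"
```

```text
t 6.42 p [0.581  0.1655 0.0409] j [-0.3   0.8   0.11  1.3  -0.3   1.52 -1.94] f [-0.   0.9 -2.3] w 0.055
tilt -29.26 roll -0.0 heading -14.44
[0.5796044  0.16589657 0.03831946]
```

```bash
cat >> h.py <<'E'
from scipy.spatial.transform import Slerp
def rows(g,h,tilt,n,gr=.003,Rt=None):
    """suggest n equal rows to bring grasp point g to pose"""
    p,R=tool(); Rt=Rd(h,tilt) if Rt is None else Rt; pt=np.array(g)-Rt[:,0]*gr
    w=Rot.from_matrix(R.T@Rt).as_rotvec()
    Rc=R;pc=p
    for i in range(n):
        a=(i+1)/n; pn=p+(pt-p)*a; Rn=R@Rot.from_rotvec(w*a).as_matrix()
        print(np.round(np.degrees(Rot.from_matrix(Rc.T@Rn).as_rotvec())/45,2).tolist(),np.round(Rc.T@(pn-pc)/.025,2).tolist())
        Rc,pc=Rn,pn
E
python3 -c "
from h import *
rows([.563,.164,.10],5,60,14)"
```

```text
[-0.03, 0.14, -0.01] [-0.12, 0.02, 0.13]
[-0.03, 0.14, -0.01] [-0.14, 0.02, 0.12]
[-0.03, 0.14, -0.01] [-0.15, 0.01, 0.1]
[-0.03, 0.14, -0.01] [-0.16, 0.01, 0.09]
[-0.03, 0.14, -0.01] [-0.17, 0.0, 0.07]
[-0.03, 0.14, -0.01] [-0.18, 0.0, 0.05]
[-0.03, 0.14, -0.01] [-0.18, -0.0, 0.03]
[-0.03, 0.14, -0.01] [-0.18, -0.0, 0.01]
[-0.03, 0.14, -0.01] [-0.18, -0.0, -0.01]
[-0.03, 0.14, -0.01] [-0.18, -0.0, -0.03]
[-0.03, 0.14, -0.01] [-0.18, -0.0, -0.05]
[-0.03, 0.14, -0.01] [-0.17, -0.0, -0.07]
[-0.03, 0.14, -0.01] [-0.16, -0.0, -0.09]
[-0.03, 0.14, -0.01] [-0.15, -0.0, -0.1]
```

Call:
arm_command(targets=[0,0,0,-0.87,0,0.5,0,0,0,0,-0.87,0,0.5,0,-0.03,0.15,-0.01,-0.3,0,0.2,0,-0.03,0.15,-0.01,0,0,0.1,0,-0.03,0.15,-0.01,0,0,0.1,0,-0.03,0.15,-0.01,0,0,0.1,0,-0.03,0.15,-0.01,0,0,0.1,0,-0.03,0.15,-0.01,0,0,0,0,-0.03,0.15,-0.01,0,0,0,0,-0.03,0.15,-0.01,0,0,0,0])

```text
time: 7.25
ee_pos: [0.5709, 0.1665, 0.1022]
eef_rot: [0.849, -0.009, -0.526, -0.048]
ft_force: [1.9, -2.6, -3.0]
width: 0.0549
```

```bash
python3 -c "
from h import *
st();att()
rows([.563,.164,.10],5,60.5,8)
im=camera('wrist');cv2.imwrite('pics/w3.png',im[:,:,::-1])"
```

```text
t 7.25 p [0.5709 0.1665 0.1022] j [-0.64  0.14  0.2   2.11  0.3   0.48 -2.34] f [ 1.9 -2.6 -3. ] w 0.0549
tilt 26.33 roll -4.09 heading -3.78
[-0.03, 0.09, -0.01] [-0.02, 0.02, 0.05]
[-0.03, 0.09, -0.01] [-0.02, 0.02, 0.05]
[-0.03, 0.09, -0.01] [-0.03, 0.02, 0.04]
[-0.03, 0.09, -0.01] [-0.03, 0.01, 0.04]
[-0.03, 0.09, -0.01] [-0.03, 0.01, 0.04]
[-0.03, 0.09, -0.01] [-0.04, 0.01, 0.04]
[-0.03, 0.09, -0.01] [-0.04, 0.01, 0.04]
[-0.03, 0.09, -0.01] [-0.04, 0.01, 0.03]
```

View pics/w3.png

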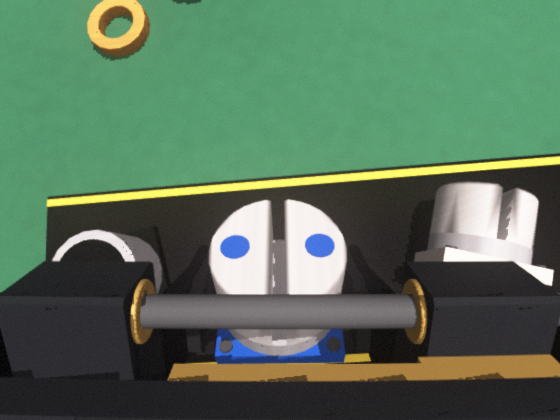

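```bash
python3 -c "
from h import *
rows([.605,.172,.09],14,50,8)"
```

```text
[-0.04, 0.06, -0.02] [0.11, -0.04, -0.15]
[-0.04, 0.06, -0.02] [0.12, -0.03, -0.14]
[-0.04, 0.06, -0.02] [0.13, -0.02, -0.14]
[-0.04, 0.06, -0.02] [0.13, -0.02, -0.13]
[-0.04, 0.06, -0.02] [0.14, -0.01, -0.12]
[-0.04, 0.06, -0.02] [0.15, -0.0, -0.12]
[-0.04, 0.06, -0.02] [0.15, 0.0, -0.11]
[-0.04, 0.06, -0.02] [0.16, 0.01, -0.1]
```

Call:
arm_command(targets=[-0.06,0.09,-0.03,0.2,-0.05,-0.25,0,-0.06,0.09,-0.03,0.2,-0.05,-0.25,0,-0.06,0.09,-0.03,0.2,-0.03,-0.22,0,-0.06,0.09,-0.03,0.2,-0.02,-0.2,0,-0.06,0.09,-0.03,0.22,0,-0.2,0,-0.03,0.05,-0.02,0.1,0,-0.1,0,0,0,0,0,0,0,0])

```text
time: 7.88
ee_pos: [0.5912, 0.1647, 0.093]
eef_rot: [0.906, 0.063, -0.418, 0.011]
ft_force: [0.0, 0.2, -3.4]
width: 0.0552
```

```bash
python3 -c "
from h import *
st();att()
rows([.605,.172,.09],14,60,4)"
```

```text
t 7.88 p [0.5912 0.1647 0.093 ] j [-1.25  0.18  0.86  2.28  0.71  0.07 -2.6 ] f [ 0.   0.2 -3.4] w 0.0552
tilt 40.58 roll -1.84 heading 7.14
[-0.03, 0.11, -0.02] [0.09, -0.05, -0.08]
[-0.03, 0.11, -0.02] [0.1, -0.05, -0.07]
[-0.03, 0.11, -0.02] [0.11, -0.04, -0.07]
[-0.03, 0.11, -0.02] [0.11, -0.04, -0.06]
```

Call:
arm_command(targets=[0,0,0,0.4,0,0.33,0,0,0,0,0.4,0,0.33,0,0,0,0,0.3,0,0.25,0])

```text
time: 8.13
ee_pos: [0.5927, 0.1708, 0.0723]
eef_rot: [0.9, 0.062, -0.431, 0.014]
ft_force: [-0.0, -0.6, -3.0]
width: 0.0552
```

```bash
python3 -c "
from h import *
st();att()
im=camera('side');crop(im,200,100,400,250,4,'s3.png')"
```

```text
t 8.13 p [0.5927 0.1708 0.0723] j [-1.1   0.23  0.7   2.26  0.69  0.07 -2.6 ] f [-0.  -0.6 -3. ] w 0.0552
tilt 38.87 roll -1.63 heading 7.08
```

View pics/s3.png

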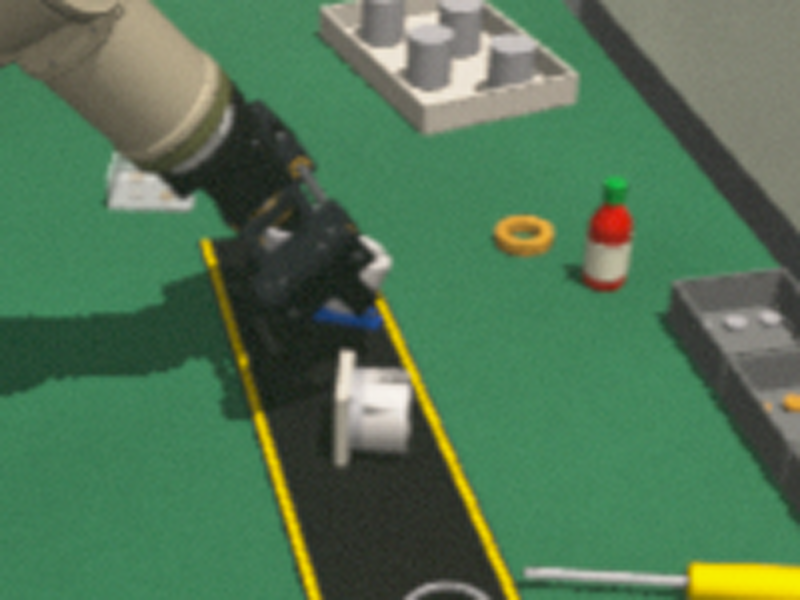

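Call:
arm_command(targets=[0,0,0,0.35,0,0.3,0,0,0,0,0.3,0,0.24,0,0,0,0,0.15,0,0.13,0])

```text
time: 8.43
ee_pos: [0.5941, 0.1736, 0.056]
eef_rot: [0.895, 0.059, -0.442, 0.014]
ft_force: [-0.6, -0.1, -3.4]
width: 0.0552
```

```bash
python3 -c "
from h import *
st();att()"
```

```text
t 8.43 p [0.5941 0.1736 0.056 ] j [-1.02  0.27  0.61  2.24  0.68  0.07 -2.6 ] f [-0.6 -0.1 -3.4] w 0.0552
tilt 37.53 roll -1.56 heading 6.81
```

Call:
arm_command(targets=[0,0,0,0.2,0,0.17,0,0,0,0,0.15,0,0.12,0,0,0,0,0,0,0,0])

```text
time: 8.68
ee_pos: [0.5948, 0.1743, 0.0487]
eef_rot: [0.893, 0.058, -0.447, 0.014]
ft_force: [-0.2, -0.7, -3.0]
width: 0.0549
```

```bash
python3 -c "
from h import *
st();att()"
```

```text
t 8.68 p [0.5948 0.1743 0.0487] j [-0.98  0.29  0.57  2.23  0.67  0.07 -2.6 ] f [-0.2 -0.7 -3. ] w 0.0549
tilt 36.94 roll -1.53 heading 6.62
```

Call:
arm_command(targets=[0,0,0,0.13,0,0.1,0,0,0,0,0.1,0,0.08,0])

```text
time: 8.85
ee_pos: [0.5968, 0.1749, 0.0462]
eef_rot: [0.892, 0.057, -0.448, 0.013]
ft_force: [-4.3, -3.2, 14.2]
width: 0.0554
```

```bash
python3 -c "
from h import *
st();att()"
```

```text
t 8.85 p [0.5968 0.1749 0.0462] j [-0.97  0.29  0.56  2.22  0.67  0.07 -2.6 ] f [-4.3 -3.2 14.2] w 0.0554
tilt 36.77 roll -1.55 heading 6.51
```

Call:
arm_command(targets=[0,0,0,0,0,0,0.9,0,0,0,0,0,0,1,0,0,0,0,0,0,1,0,0,0,0,0,0,1,0,0,0,0,0,0,1])

```text
time: 9.27
ee_pos: [0.5991, 0.1762, 0.0487]
eef_rot: [0.893, 0.058, -0.446, 0.012]
ft_force: [-0.1, 0.4, -0.6]
width: 0.0808
```

```bash
python3 -c "
from h import *
st();att()
im=camera('side');crop(im,200,100,400,250,4,'s4.png')"
```

```text
t 9.27 p [0.5991 0.1762 0.0487] j [-0.96  0.29  0.56  2.22  0.67  0.06 -2.6 ] f [-0.1  0.4 -0.6] w 0.0808
tilt 37.04 roll -1.71 heading 6.53
```

View pics/s4.png

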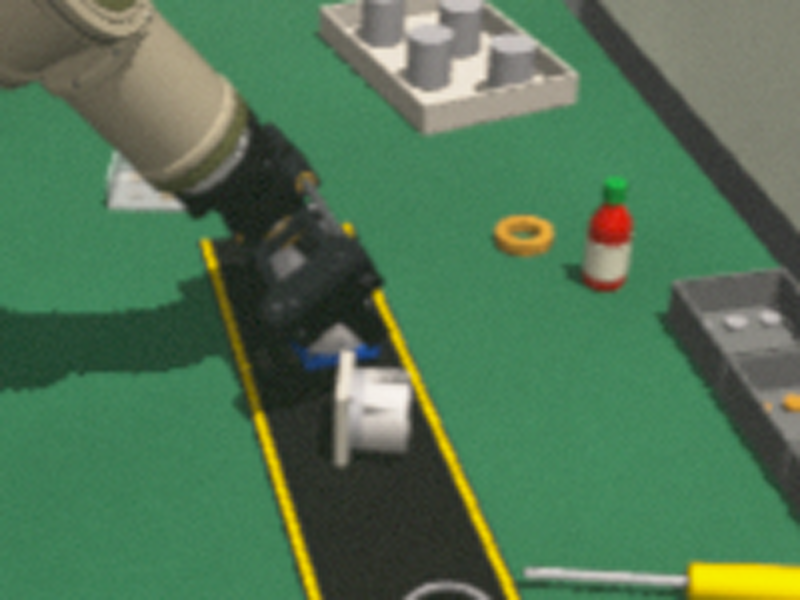

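Call:
arm_command(targets=[0,0,0,-0.6,0,0,1,0,0,0,-1,0,0,1,0,0,0,-1,0,0,1,0,0,0,-1,0,0,1,0,-0.15,0,-0.7,0,0.7,1,0,-0.15,0,-0.7,0,0.7,1,0,-0.15,0,-0.7,0,0.5,1,0,-0.15,0,-0.5,0,0,1,0,-0.15,0,0,0,0,1])

```text
time: 10.07
ee_pos: [0.4758, 0.1598, 0.1526]
eef_rot: [0.737, 0.057, -0.673, 0.029]
ft_force: [0.5, -1.3, -0.1]
width: 0.0869
```

```bash
python3 -c "
from h import *
st();att()
im=camera('side');crop(im,200,100,400,250,4,'s5.png')
im=camera('wrist');cv2.imwrite('pics/w5.png',im[:,:,::-1])"
```

```text
t 10.07 p [0.4758 0.1598 0.1526] j [-1.1   0.06  0.73  2.01 -0.06  0.99 -1.8 ] f [ 0.5 -1.3 -0.1] w 0.0869
tilt 5.25 roll -1.95 heading 7.0
```

View pics/s5.png

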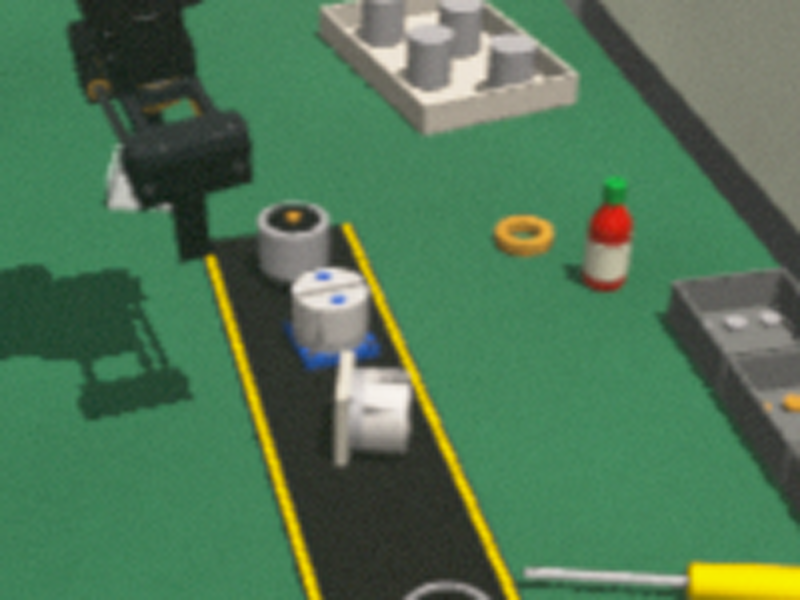

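View pics/w5.png

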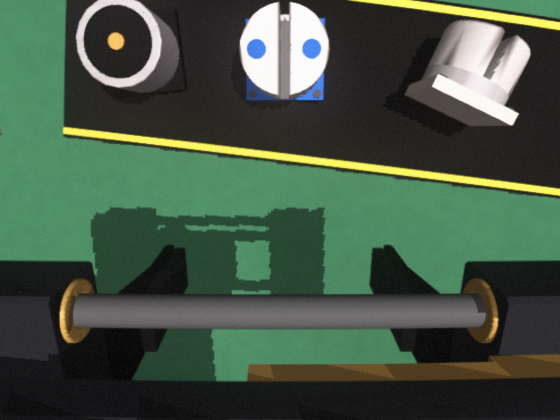

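```bash
python3 -c "
from b import *
rows([.596,.048,.13],-16,-44,10)"
```

```text
[0.05, -0.11, -0.01] [0.1, 0.5, -0.42]
[0.05, -0.11, -0.01] [0.05, 0.48, -0.44]
[0.05, -0.11, -0.01] [0.01, 0.47, -0.46]
[0.05, -0.11, -0.01] [-0.03, 0.45, -0.48]
[0.05, -0.11, -0.01] [-0.08, 0.43, -0.49]
[0.05, -0.11, -0.01] [-0.13, 0.41, -0.5]
[0.05, -0.11, -0.01] [-0.17, 0.38, -0.5]
[0.05, -0.11, -0.01] [-0.22, 0.36, -0.5]
[0.05, -0.11, -0.01] [-0.27, 0.34, -0.5]
[0.05, -0.11, -0.01] [-0.31, 0.32, -0.48]
```

Call:
arm_command(targets=[0.05,-0.11,-0.01,0,0.5,-0.42,1,0.05,-0.11,-0.01,0,0.5,-0.44,1,0.05,-0.11,-0.01,0,0.5,-0.46,1,0.05,-0.11,-0.01,-0.03,0.45,-0.5,1,0.05,-0.11,-0.01,-0.1,0.43,-0.5,1,0.05,-0.11,-0.01,-0.13,0.41,-0.5,1,0.05,-0.11,-0.01,-0.2,0.4,-0.5,1,0.05,-0.11,-0.01,-0.25,0.4,-0.5,1,0.05,-0.11,-0.01,-0.3,0.35,-0.5,1,0.05,-0.11,-0.01,-0.3,0.35,-0.5,1])

```text
time: 11.0
ee_pos: [0.5945, 0.0349, 0.1304]
eef_rot: [-0.37, 0.085, 0.918, 0.117]
ft_force: [-19.8, 6.2, 24.3]
width: 0.0871
```

```bash
python3 -c "
from b import *
st();att();rows([.596,.048,.1],-16,-44,4)
im=camera('wrist');cv2.imwrite('pics/w6.png',im[:,:,::-1])"
```

```text
t 11.0 p [0.5945 0.0349 0.1304] j [-0.31  1.    0.57  1.   -0.52  2.06 -1.7 ] f [-19.8   6.2  24.3] w 0.0871
tilt -45.57 roll 4.01 heading -16.21
[-0.02, 0.01, -0.02] [0.19, -0.15, -0.19]
[-0.02, 0.01, -0.02] [0.2, -0.14, -0.19]
[-0.02, 0.01, -0.02] [0.2, -0.14, -0.19]
[-0.02, 0.01, -0.02] [0.2, -0.13, -0.19]
```

View pics/w6.png

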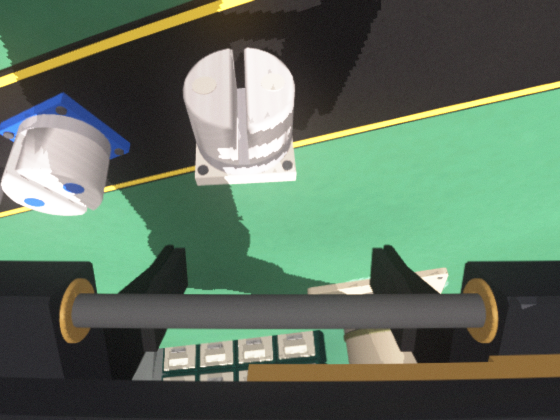

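Call:
arm_command(targets=[-0.03,0.04,-0.03,0.3,-0.2,-0.3,1,-0.03,0.02,-0.03,0.3,-0.2,-0.3,1,0,0,0,0.3,-0.15,-0.3,1])

```text
time: 11.3
ee_pos: [0.6022, 0.0283, 0.0849]
eef_rot: [-0.397, 0.073, 0.904, 0.139]
ft_force: [-0.3, 0.3, 0.6]
width: 0.0873
```

```bash
python3 -c "
from b import *
coilg(.5923,.0489,-16,-43)"
```

```text
t 11.3 p [0.6022 0.0283 0.0849] j [-0.29  1.01  0.56  1.05 -0.55  1.94 -1.67] f [-0.3  0.3  0.6] w 0.0873
tilt -42.39 roll 1.29 heading -18.01
shift units(25mm) [ 1.78  -0.714 -1.097] turn units(45deg) [-0.052 -0.013  0.009]
[0.59811178 0.0472335  0.03319406]
```

Call:
arm_command(targets=[-0.05,0,0,0,-0.36,-0.1,1,0,0,0,0,-0.36,-0.1,1,0,0,0,0,0,0,1])

```text
time: 11.55
ee_pos: [0.6098, 0.0456, 0.0786]
eef_rot: [-0.399, 0.059, 0.906, 0.13]
ft_force: [0.3, 1.0, -0.1]
width: 0.0871
```

```bash
python3 -c "
from b import *
coilg(.5923,.0489,-16,-43)"
```

```text
t 11.55 p [0.6098 0.0456 0.0786] j [-0.3   1.03  0.54  1.02 -0.56  1.94 -1.67] f [ 0.3  1.  -0.1] w 0.0871
tilt -42.46 roll 0.2 heading -16.36
shift units(25mm) [ 1.656  0.064 -0.882] turn units(45deg) [-0.009 -0.012  0.002]
[0.59811178 0.0472335  0.03319406]
```

Call:
arm_command(targets=[0,0,0,0.65,0.02,-0.35,1,0,0,0,0.65,0.02,-0.35,1,0,0,0,0.4,0.02,-0.2,1,0,0,0,0,0,0,1])

```text
time: 11.88
ee_pos: [0.599, 0.0515, 0.0332]
eef_rot: [-0.402, 0.059, 0.905, 0.125]
ft_force: [-0.7, -0.3, 0.3]
width: 0.0871
```

```bash
python3 -c "
from b import *
coilg(.5923,.0489,-16,-43)"
```

```text
t 11.88 p [0.599  0.0515 0.0332] j [-0.32  1.06  0.53  1.08 -0.56  1.86 -1.65] f [-0.7 -0.3  0.3] w 0.0871
tilt -42.11 roll 0.38 heading -15.95
shift units(25mm) [-0.007  0.174 -0.009] turn units(45deg) [-0.005 -0.02  -0.007]
[0.59811178 0.0472335  0.03319406]
```

Call:
arm_command(targets=[0,0,0,0.05,0.17,0,1,0,0,0,0,0,0,0,0,0,0,0,0,0,0,0,0,0,0,0,0,0,0,0,0,0,0,0,0,0,0,0,0,0,0,0,0,0,0,0,0,0,0])

```text
time: 12.47
ee_pos: [0.5989, 0.0476, 0.0364]
eef_rot: [-0.404, 0.06, 0.904, 0.124]
ft_force: [0.3, 0.7, -1.3]
width: 0.0553
```

```bash
python3 -c "
from b import *
coilg(.5923,.0489,-16,-43)
rows([.59,.05,.10],0,40,13)"
```

```text
t 12.47 p [0.5989 0.0476 0.0364] j [-0.32  1.05  0.54  1.08 -0.56  1.86 -1.64] f [ 0.3  0.7 -1.3] w 0.0553
tilt -41.82 roll 0.43 heading -15.86
shift units(25mm) [ 0.113  0.021 -0.067] turn units(45deg) [-0.004 -0.026 -0.009]
[0.59811178 0.0472335  0.03319406]
[-0.03, 0.14, -0.0] [-0.13, 0.0, 0.16]
[-0.03, 0.14, -0.0] [-0.15, -0.0, 0.15]
[-0.03, 0.14, -0.0] [-0.16, -0.0, 0.13]
[-0.03, 0.14, -0.0] [-0.17, -0.01, 0.11]
[-0.03, 0.14, -0.0] [-0.18, -0.01, 0.09]
[-0.03, 0.14, -0.0] [-0.19, -0.01, 0.07]
[-0.03, 0.14, -0.0] [-0.2, -0.01, 0.05]
[-0.03, 0.14, -0.0] [-0.2, -0.01, 0.03]
[-0.03, 0.14, -0.0] [-0.21, -0.01, 0.0]
[-0.03, 0.14, -0.0] [-0.2, -0.01, -0.02]
[-0.03, 0.14, -0.0] [-0.2, -0.01, -0.04]
[-0.03, 0.14, -0.0] [-0.2, -0.01, -0.06]
[-0.03, 0.14, -0.0] [-0.19, -0.01, -0.08]
```

Call:
arm_command(targets=[0,0,0,-0.75,0,0.67,0,0,0,0,-0.75,0,0.67,0,-0.03,0.15,0,-0.2,0,0.2,0,-0.03,0.15,0,-0.1,0,0.1,0,-0.03,0.15,0,-0.1,0,0.1,0,-0.03,0.15,0,-0.1,0,0.1,0,-0.03,0.15,0,0,0,0.1,0,-0.03,0.15,0,0,0,0,0,-0.03,0.15,0,0,0,0,0,-0.03,0.15,0,0,0,0,0,-0.03,0.15,0,0,0,0,0])

```text
time: 13.38
ee_pos: [0.5939, 0.0472, 0.1018]
eef_rot: [0.822, -0.02, -0.567, -0.034]
ft_force: [0.2, -1.7, -2.6]
width: 0.0548
```

```bash
python3 -c "
from b import *
st();att()
rows([.59,.05,.10],6,48,8)"
```

```text
t 13.38 p [0.5939 0.0472 0.1018] j [-0.88  0.22  0.76  2.05 -0.18  0.58 -1.67] f [ 0.2 -1.7 -2.6] w 0.0548
tilt 20.72 roll -1.9 heading -4.15
[-0.03, 0.08, -0.01] [-0.01, -0.01, 0.03]
[-0.03, 0.08, -0.01] [-0.01, -0.01, 0.03]
[-0.03, 0.08, -0.01] [-0.01, -0.01, 0.03]
[-0.03, 0.08, -0.01] [-0.02, -0.01, 0.03]
[-0.03, 0.08, -0.01] [-0.02, -0.01, 0.02]
[-0.03, 0.08, -0.01] [-0.02, -0.01, 0.02]
[-0.03, 0.08, -0.01] [-0.02, -0.01, 0.02]
[-0.03, 0.08, -0.01] [-0.02, -0.02, 0.02]
```

Call:
arm_command(targets=[-0.03,0.12,-0.01,0.05,0,-0.05,0,-0.03,0.12,-0.01,0.05,0,-0.05,0,-0.03,0.12,-0.01,0.05,0,-0.05,0,-0.03,0.12,-0.01,0,0,0,0,-0.03,0.12,-0.01,0,0,0,0,0,0.08,0,0,0,0,0,0,0,0,0,0,0,0])

```text
time: 13.97
ee_pos: [0.5961, 0.041, 0.1131]
eef_rot: [0.911, 0.002, -0.411, 0.001]
ft_force: [-0.3, 0.1, -3.9]
width: 0.0552
```

```bash
python3 -c "
from b import *
st();att()
im=camera('side');crop(im,200,120,400,270,4,'s6.png')
"
```

```text
t 13.97 p [0.5961 0.041  0.1131] j [-1.35  0.08  1.18  2.33  0.65  0.09 -2.39] f [-0.3  0.1 -3.9] w 0.0552
tilt 41.41 roll -0.03 heading 0.26
```

View pics/s6.png

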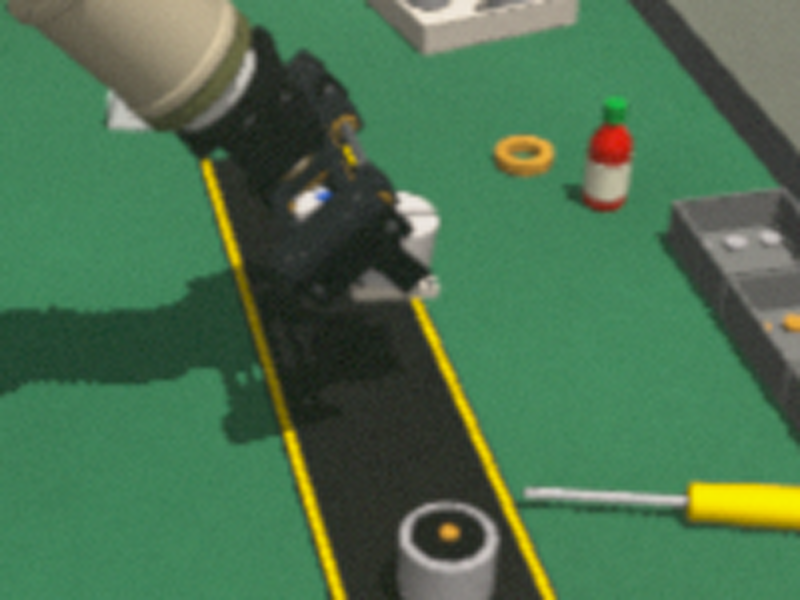

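Call:
arm_command(targets=[0,0,0,0.4,0,0.35,0,0,0,0,0.4,0,0.35,0,0,0,0,0.4,0,0.35,0,0,0,0,0.4,0,0.35,0,0,0,0,0.3,0,0.25,0,0,0,0,0,0,0,0])

```text
time: 14.52
ee_pos: [0.5978, 0.0448, 0.0749]
eef_rot: [0.901, 0.003, -0.433, 0.002]
ft_force: [-0.8, 0.4, -2.8]
width: 0.0553
```

```bash
python3 -c "
from b import *
st();att()
"
```

```text
t 14.52 p [0.5978 0.0448 0.0749] j [-0.79  0.17  0.6   2.3   0.81  0.07 -2.59] f [-0.8  0.4 -2.8] w 0.0553
tilt 38.71 roll 0.11 heading 0.38
```

Call:
arm_command(targets=[0,0,0,0.3,0,0.25,0,0,0,0,0.3,0,0.25,0,0,0,0,0.3,0,0.25,0,0,0,0,0.2,0,0.17,0,0,0,0,0,0,0,0])

```text
time: 14.93
ee_pos: [0.5996, 0.0418, 0.0532]
eef_rot: [0.894, -0.002, -0.448, 0.001]
ft_force: [-0.5, -0.4, -1.9]
width: 0.055
```

```bash
python3 -c "
from b import *
st();att()
"
```

```text
t 14.93 p [0.5996 0.0418 0.0532] j [-0.63  0.22  0.44  2.27  0.81  0.07 -2.6 ] f [-0.5 -0.4 -1.9] w 0.055
tilt 36.8 roll 0.13 heading -0.13
```

Call:
arm_command(targets=[0,0,0,0.22,0,0.16,0,0,0,0,0.22,0,0.16,0,0,0,0,0.1,0,0.08,0])

```text
time: 15.18
ee_pos: [0.6016, 0.0417, 0.0435]
eef_rot: [0.891, -0.002, -0.454, 0.0]
ft_force: [-0.9, 0.8, -3.8]
width: 0.0547
```

```bash
python3 -c "
from b import *
st();att()
"
```

```text
t 15.18 p [0.6016 0.0417 0.0435] j [-0.58  0.24  0.39  2.26  0.81  0.07 -2.6 ] f [-0.9  0.8 -3.8] w 0.0547
tilt 36.02 roll 0.16 heading -0.23
```

Call:
arm_command(targets=[0,0,0,0.15,0,0.12,0,0,0,0,0.1,0,0.08,0])

```text
time: 15.35
ee_pos: [0.603, 0.0421, 0.0396]
eef_rot: [0.89, -0.002, -0.456, 0.0]
ft_force: [-13.1, -0.8, 23.0]
width: 0.0554
```

```bash
python3 -c "
from b import *
st();att()
"
```

```text
t 15.35 p [0.603  0.0421 0.0396] j [-0.56  0.25  0.37  2.25  0.81  0.07 -2.6 ] f [-13.1  -0.8  23. ] w 0.0554
tilt 35.72 roll 0.16 heading -0.22
```

Call:
arm_command(targets=[0,0,0,0,0,0,1,0,0,0,0,0,0,1,0,0,0,0,0,0,1,0,0,0,0,0,0,1,0,0,0,-0.5,0,0,1,0,0,0,-1,0,0,1,0,0,0,-1,0,0,1,0,0,0,-1,0,0,1,0,-0.15,0,-0.8,0,0.5,1,0,-0.15,0,-0.8,0,0.5,1,0,-0.15,0,-0.8,0,0.4,1,0,-0.15,0,-0.5,0,0,1])

```text
time: 16.35
ee_pos: [0.4876, 0.0438, 0.1555]
eef_rot: [0.768, -0.001, -0.641, 0.001]
ft_force: [2.4, -0.6, -1.0]
width: 0.0868
```

```bash
python3 -c "
from b import *
st();att()
im=camera('side');crop(im,200,120,400,270,4,'s7.png')
im=camera('wrist');cv2.imwrite('pics/w7.png',im[:,:,::-1])
"
```

```text
t 16.35 p [0.4876 0.0438 0.1555] j [-0.42 -0.02  0.21  2.08  0.06  0.92 -1.81] f [ 2.4 -0.6 -1. ] w 0.0868
tilt 10.29 roll 0.16 heading 0.05
```

View pics/s7.png

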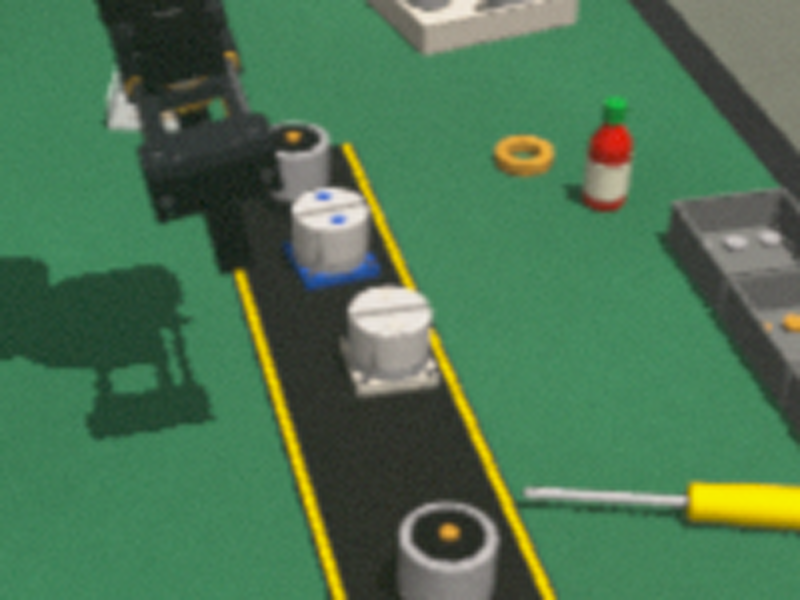

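View pics/w7.png

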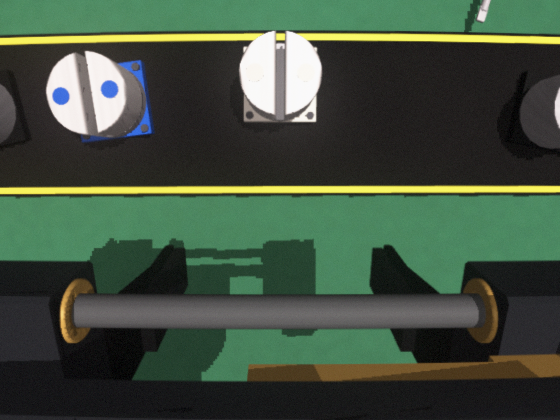

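Call:
arm_command(targets=[0,-0.1,0,-0.5,1,0,1,0,-0.1,0,-0.5,1,0,1,0,0,0,-0.4,1,0,1,0,0,0,0,1,0,1,0,0,0,0,1,0,1,0,0,0,0,1,0,1,0,0,0,0,1,0,1,0,0,0,0,1,0,1,0,0,0,0,1,0,1,0,0,0,0,1,0,1,0,0,0,0,0.8,0,1,0,0,0,0,0,0,1])

```text
time: 17.45
ee_pos: [0.4884, -0.2409, 0.1858]
eef_rot: [0.72, -0.009, -0.694, 0.008]
ft_force: [-0.8, 0.2, 0.5]
width: 0.087
```

```bash
python3 -c "
from b import *
st();att()
im=camera('wrist');cv2.imwrite('pics/w8.png',im[:,:,::-1])
"
```

```text
t 17.45 p [ 0.4884 -0.2409  0.1858] j [-0.08  0.17  0.5   1.81 -0.08  1.14 -1.13] f [-0.8  0.2  0.5] w 0.087
tilt 2.13 roll 1.38 heading -0.08
```

View pics/w8.png

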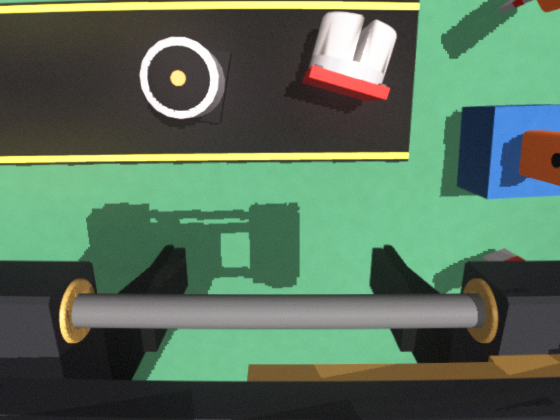

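```bash
python3 - <<'E'
from h import *
im=cv2.imread("pics/w8.png");cp=camposes("wrist")
big=cv2.resize(im[0:120,280:420],None,fx=5,fy=5,interpolation=cv2.INTER_CUBIC)
c,ax=coilfromedge(cp,(304.5,79),(386.5,100.5))
for q in wire(cp,c,ax): cv2.circle(big,tuple(int(v) for v in ((q-[280,0])*5).round()),2,(0,255,0),-1)
cv2.imwrite("pics/w8b.png",big)
print("sb",px2w(cp,(178,78),.051))
E
```

```text
edge len 0.0592 centre [ 0.5963 -0.2945] heading -13.7
sb [ 0.58140152 -0.17224289  0.051     ]
```

View pics/w8b.png

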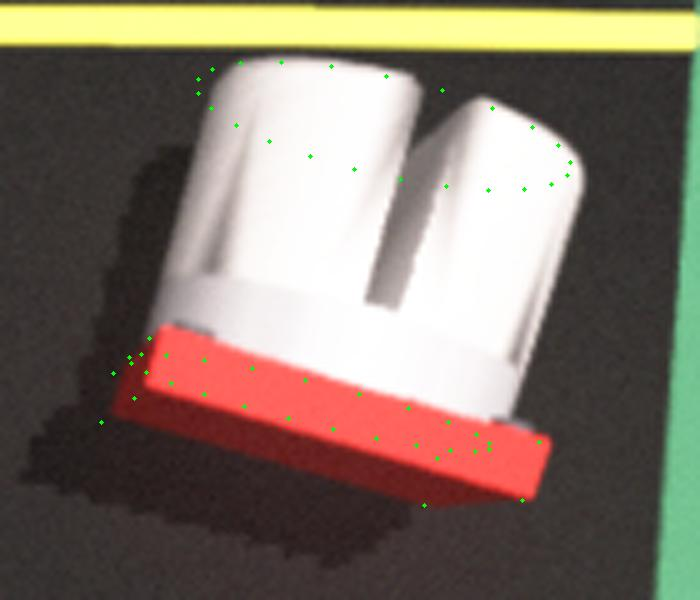

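```bash
python3 - <<'E'
from h import *
im=cv2.imread("pics/w8.png");cp=camposes("wrist")
big=cv2.resize(im[0:120,280:420],None,fx=5,fy=5,interpolation=cv2.INTER_CUBIC)
c,ax=coilfromedge(cp,(308.8,77.2),(386.2,99.6))
for q in wire(cp,c,ax): cv2.circle(big,tuple(int(v) for v in ((q-[280,0])*5).round()),2,(0,255,0),-1)
cv2.imwrite("pics/w8b.png",big)
h=np.degrees(np.arctan2(ax[1],ax[0]))
g=[*(c+.004*ax),.12]; print(g); rows(g,h,-40,10)
E
```

```text
edge len 0.0563 centre [ 0.5971 -0.2964] heading -15.1
[np.float64(0.6009484112234855), np.float64(-0.297430834428119), 0.12]
[0.03, -0.09, -0.01] [0.27, 0.23, -0.45]
[0.03, -0.09, -0.01] [0.24, 0.22, -0.47]
[0.03, -0.09, -0.01] [0.2, 0.21, -0.49]
[0.03, -0.09, -0.01] [0.16, 0.2, -0.51]
[0.03, -0.09, -0.01] [0.12, 0.19, -0.53]
[0.03, -0.09, -0.01] [0.08, 0.18, -0.54]
[0.03, -0.09, -0.01] [0.04, 0.17, -0.55]
[0.03, -0.09, -0.01] [-0.0, 0.15, -0.55]
[0.03, -0.09, -0.01] [-0.05, 0.14, -0.55]
[0.03, -0.09, -0.01] [-0.09, 0.12, -0.55]
```

View pics/w8b.png

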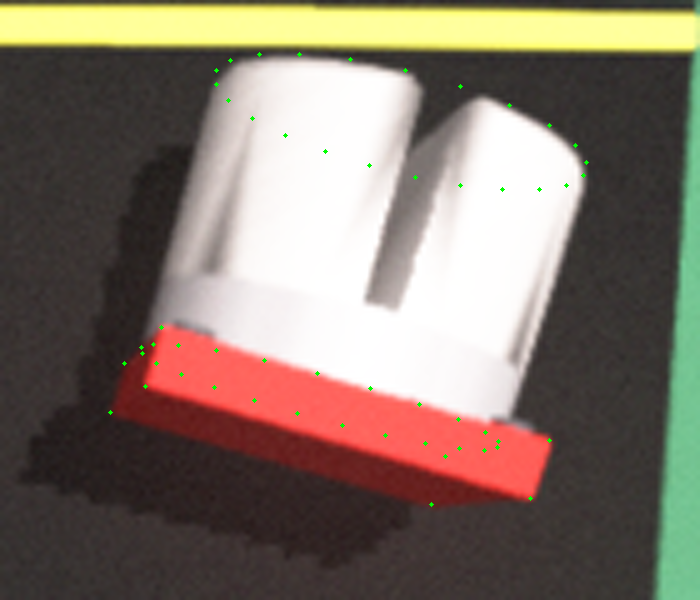

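```bash
python3 - <<'E'
from h import *
ct,cs=camposes("top"),camposes("side")
# crop t2: origin (320,150) f4.4 ; s2: origin(240,275) f4
T=lambda u,v:(320+u/4.4,150+v/4.4); S=lambda u,v:(240+u/4,275+v/4)
print("lookA top L/R corner",tri([(ct,T(648,90)),(cs,S(672,208))]).round(3), tri([(ct,T(628,64)),(cs,S(672,208))]).round(3))
print("A foot", px2w(cs,S(575,365),0).round(3), px2w(ct,T(520,150),.035).round(3))
print("B foot", px2w(cs,S(122,500),0).round(3))
print("gauge top", tri([(ct,T(596,317)),(cs,S(340,268))]).round(3))
E
```

```text
lookA top L/R corner [ 0.656 -0.456  0.136] [ 0.667 -0.449  0.124]
A foot [ 0.648 -0.441  0.   ] [ 0.637 -0.422  0.035]
B foot [ 0.43 -0.46  0.  ]
gauge top [ 0.529 -0.434  0.101]
```

```bash
python3 - <<'E'
from h import *
rows([.601,-.2974,.10],-15.1,-22,8)
E
```

```text
[0.04, -0.07, -0.01] [0.44, 0.28, -0.55]
[0.04, -0.07, -0.01] [0.41, 0.27, -0.58]
[0.04, -0.07, -0.01] [0.37, 0.25, -0.61]
[0.04, -0.07, -0.01] [0.34, 0.24, -0.64]
[0.04, -0.07, -0.01] [0.3, 0.22, -0.66]
[0.04, -0.07, -0.01] [0.27, 0.2, -0.69]
[0.04, -0.07, -0.01] [0.23, 0.18, -0.7]
[0.04, -0.07, -0.01] [0.19, 0.16, -0.72]
```

Call:
arm_command(targets=[0.04,-0.07,-0.01,0.4,0.3,-0.55,1,0.04,-0.07,-0.01,0.4,0.3,-0.58,1,0.04,-0.07,-0.01,0.35,0.25,-0.6,1,0.04,-0.07,-0.01,0.3,0.25,-0.65,1,0.04,-0.07,-0.01,0.3,0.2,-0.65,1,0.04,-0.07,-0.01,0.25,0.2,-0.7,1,0.04,-0.07,-0.01,0.2,0.2,-0.7,1,0.04,-0.07,-0.01,0.2,0.15,-0.7,1,0,0,0,0,0,0,1])

```text
time: 18.25
ee_pos: [0.6058, -0.2899, 0.0906]
eef_rot: [-0.539, 0.075, 0.832, 0.108]
ft_force: [-0.6, 1.8, -3.3]
width: 0.0869
```

```bash
python3 -c "
from b import *
coilg(.5971,-.2964,-15.1,-22)
im=camera('wrist');cv2.imwrite('pics/w9.png',im[:,:,::-1])
"
```

```text
t 18.25 p [ 0.6058 -0.2899  0.0906] j [ 0.1   0.91  0.5   1.07 -0.28  1.66 -1.3 ] f [-0.6  1.8 -3.3] w 0.0869
tilt -24.08 roll 0.53 heading -15.09
shift units(25mm) [ 2.103  0.321 -0.872] turn units(45deg) [-0.004  0.046 -0.011]
[ 0.60204691 -0.29773478  0.03378155]
```

View pics/w9.png

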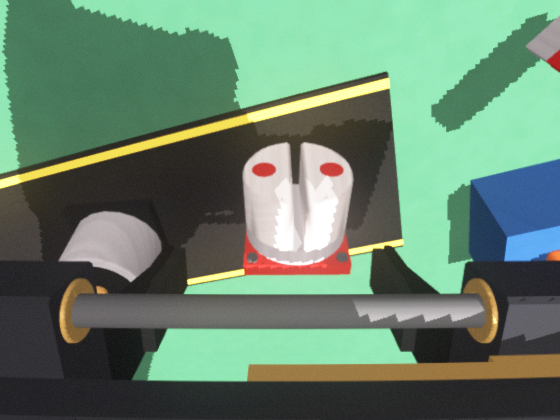

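Call:
arm_command(targets=[0,0,0,0.3,0.2,-0.2,1,0,0,0,0.6,0.1,-0.3,1,0,0,0,0.6,0.05,-0.2,1,0,0,0,0.6,0,-0.2,1,0,0,0,0,0,0,1])

```text
time: 18.72
ee_pos: [0.6031, -0.298, 0.0351]
eef_rot: [-0.546, 0.076, 0.828, 0.106]
ft_force: [-0.9, 0.4, -0.3]
width: 0.0868
```

```bash
python3 -c "
from b import *
coilg(.5971,-.2964,-15.1,-24)
"
```

```text
t 18.72 p [ 0.6031 -0.298   0.0351] j [ 0.11  0.95  0.49  1.11 -0.29  1.55 -1.28] f [-0.9  0.4 -0.3] w 0.0868
tilt -23.12 roll 0.57 heading -14.91
shift units(25mm) [0.065 0.    0.015] turn units(45deg) [-0.001 -0.02  -0.013]
[ 0.60213997 -0.29775989  0.03374064]
```

Call:
arm_command(targets=[0,0,0,0.1,0,0,0,0,0,0,0,0,0,0,0,0,0,0,0,0,0,0,0,0,0,0,0,0,0,0,0,0,0,0,0,0,0,0,0,0,0,0,0,0,0,-0.92,0,0.4,0,0,0,0,-0.92,0,0.4,0,0,0,0,-0.8,-0.2,0.6,0,0,0.15,0,0,-0.3,0.2,0,0,0.15,0,0,-0.3,0.2,0,0,0.15,0,0,0,0,0])

```text
time: 19.72
ee_pos: [0.594, -0.2722, 0.1138]
eef_rot: [-0.686, 0.093, 0.716, 0.089]
ft_force: [0.9, 0.1, -4.2]
width: 0.0553
```

```bash
python3 -c "
from b import *
st();att()
im=camera('side');crop(im,240,200,440,350,4,'s8.png')
rows([.59,-.27,.11],-15,48,12)
"
```

```text
t 19.72 p [ 0.594  -0.2722  0.1138] j [-0.02  0.56  0.52  1.52 -0.27  1.18 -1.28] f [ 0.9  0.1 -4.2] w 0.0553
tilt -2.32 roll 0.61 heading -14.77
[0.0, 0.09, -0.0] [0.0, -0.01, 0.01]
[0.0, 0.09, -0.0] [-0.0, -0.01, 0.01]
[0.0, 0.09, -0.0] [-0.0, -0.01, 0.01]
[0.0, 0.09, -0.0] [-0.0, -0.01, 0.01]
[0.0, 0.09, -0.0] [-0.0, -0.01, 0.01]
[0.0, 0.09, -0.0] [-0.0, -0.01, 0.01]
[0.0, 0.09, -0.0] [-0.0, -0.01, 0.01]
[0.0, 0.09, -0.0] [-0.0, -0.01, 0.01]
[0.0, 0.09, -0.0] [-0.0, -0.01, 0.01]
[0.0, 0.09, -0.0] [-0.01, -0.01, 0.01]
[0.0, 0.09, -0.0] [-0.01, -0.01, 0.01]
[0.0, 0.09, -0.0] [-0.01, -0.01, 0.01]
```

View pics/s8.png

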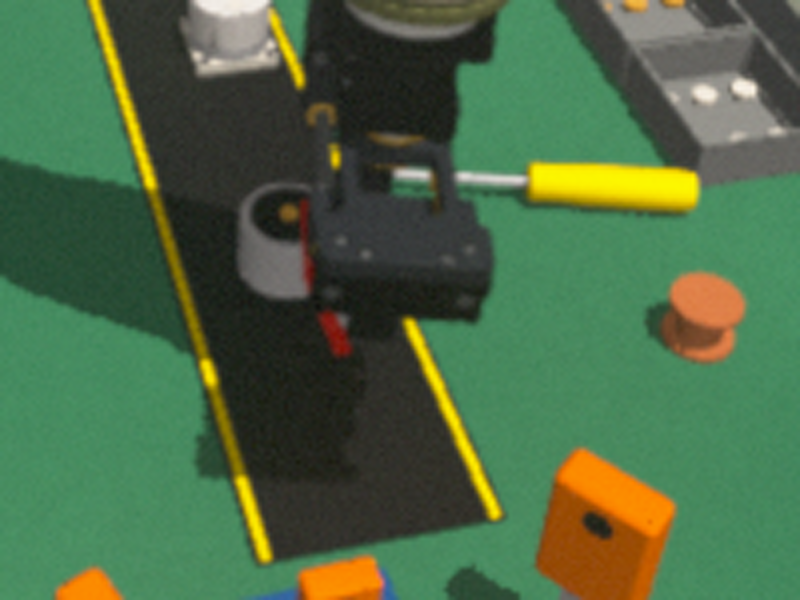

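Call:
arm_command(targets=[-0.05,0.14,0,0.05,0.1,-0.05,0,-0.05,0.14,0,0.05,0.1,-0.05,0,-0.05,0.14,-0.02,0.05,0.1,-0.05,0,-0.05,0.14,-0.02,0.05,0.1,-0.05,0,-0.04,0.14,-0.02,0.05,0.1,-0.05,0,-0.03,0.14,-0.02,0,0.1,-0.05,0,0,0.12,0,0,0,0,0,0,0,0,0,0,0,0])

```text
time: 20.43
ee_pos: [0.5917, -0.2829, 0.1029]
eef_rot: [0.892, -0.015, -0.452, -0.01]
ft_force: [-0.8, -0.2, -4.0]
width: 0.055
```

```bash
python3 -c "
from b import *
st();att()
rows([.595,-.295,.10],0,55,6)
"
```

```text
t 20.43 p [ 0.5917 -0.2829  0.1029] j [ 0.35  0.26  0.18  2.04 -0.91  0.42 -0.33] f [-0.8 -0.2 -4. ] w 0.055
tilt 36.25 roll -0.22 heading -1.98
[-0.01, 0.07, -0.0] [0.01, 0.08, -0.0]
[-0.01, 0.07, -0.0] [0.01, 0.08, -0.0]
[-0.01, 0.07, -0.0] [0.01, 0.08, -0.0]
[-0.01, 0.07, -0.0] [0.01, 0.08, 0.0]
[-0.01, 0.07, -0.0] [0.01, 0.08, 0.0]
[-0.01, 0.07, -0.0] [0.01, 0.08, 0.0]
```

Call:
arm_command(targets=[0,0.12,0,0,0.15,0,0,0,0.12,0,0,0.15,0,0,0,0.12,0,0,0.15,0,0,0,0.1,0,0,0.1,0,0,0,0,0,0,0,0,0])

```text
time: 20.85
ee_pos: [0.5924, -0.2848, 0.0882]
eef_rot: [0.915, -0.005, -0.404, -0.013]
ft_force: [-0.7, -0.8, -3.8]
width: 0.0553
```

```bash
python3 -c "
from b import *
st();att()
"
```

```text
t 20.85 p [ 0.5924 -0.2848  0.0882] j [ 0.83  0.31 -0.3   2.08 -1.18  0.31  0.04] f [-0.7 -0.8 -3.8] w 0.0553
tilt 42.38 roll -1.14 heading -1.18
```

Call:
arm_command(targets=[0,0.05,0,0.35,0.1,0.32,0,0,0.05,0,0.35,0.1,0.32,0,0,0.05,0,0.3,0,0.28,0,0,0,0,0,0,0,0])

```text
time: 21.18
ee_pos: [0.593, -0.2857, 0.0595]
eef_rot: [0.923, -0.002, -0.386, -0.013]
ft_force: [-1.3, -0.3, -5.0]
width: 0.0548
```

```bash
python3 -c "
from b import *
st();att()
"
```

```text
t 21.18 p [ 0.593  -0.2857  0.0595] j [ 1.21  0.46 -0.7   2.08 -1.24  0.17  0.24] f [-1.3 -0.3 -5. ] w 0.0548
tilt 44.61 roll -1.34 heading -0.75
```

Call:
arm_command(targets=[0,0,0,0.22,0,0.22,0,0,0,0,0.18,0,0.18,0,0,0,0,0.1,0,0.1,0])

```text
time: 21.43
ee_pos: [0.5964, -0.2873, 0.0427]
eef_rot: [0.923, -0.001, -0.385, -0.015]
ft_force: [-22.7, 5.3, 41.1]
width: 0.0554
```

```bash
python3 -c "
from b import *
st();att()
"
```

```text
t 21.43 p [ 0.5964 -0.2873  0.0427] j [ 1.27  0.53 -0.77  2.07 -1.24  0.12  0.3 ] f [-22.7   5.3  41.1] w 0.0554
tilt 44.66 roll -1.6 heading -0.75
```

Call:
arm_command(targets=[0,0,0,-0.05,0,-0.05,1,0,0,0,0,0,0,1,0,0,0,0,0,0,1,0,0,0,0,0,0,1,0,0,0,0,0,0,1])

```text
time: 21.85
ee_pos: [0.6025, -0.2865, 0.0463]
eef_rot: [0.923, 0.003, -0.386, -0.014]
ft_force: [-0.6, -0.0, -0.2]
width: 0.0805
```

```bash
python3 -c "
from b import *
st();att()
im=camera('side');crop(im,240,200,440,350,4,'s9.png')
"
```

```text
t 21.85 p [ 0.6025 -0.2865  0.0463] j [ 1.22  0.52 -0.73  2.06 -1.23  0.14  0.27] f [-0.6 -0.  -0.2] w 0.0805
tilt 44.64 roll -1.55 heading -0.32
```

View pics/s9.png

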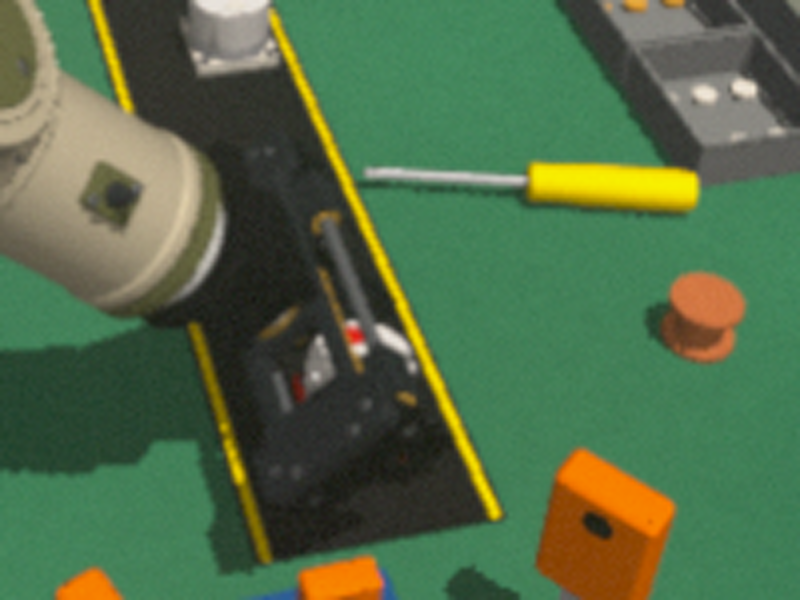

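Call:
arm_command(targets=[0,0,0,-0.5,0,0,1,0,0,0,-1,0,0,1,0,0,0,-1,0,0,1,0,0,0,-1,0,0,1,0,-0.15,0,-0.8,0,-0.5,1,0,-0.15,0,-0.8,0,-0.5,1,0,-0.15,0,-0.8,0,-0.4,1,0,-0.15,0,-0.8,0,0,1,0,-0.15,0,-0.8,0,0,1,0,-0.15,0,-0.5,0,0,1,0,0,0,0,0,0,1])

```text
time: 22.82
ee_pos: [0.5112, -0.2849, 0.1848]
eef_rot: [0.8, 0.019, -0.599, -0.014]
ft_force: [0.7, 0.5, 0.4]
width: 0.087
```

```bash
python3 -c "
from b import *
st();att()
im=camera('side');crop(im,240,140,440,350,2.8,'s10.png')
im=camera('wrist');cv2.imwrite('pics/w10.png',im[:,:,::-1])
im=camera('top');crop(im,140,130,490,300,2.2,'t10.png');cv2.imwrite('pics/top10.png',im[:,:,::-1])
"
```

```text
t 22.82 p [ 0.5112 -0.2849  0.1848] j [ 0.84  0.17 -0.33  1.83 -0.16  0.93 -0.97] f [0.7 0.5 0.4] w 0.087
tilt 16.39 roll -2.53 heading 0.76
```

View pics/s10.png

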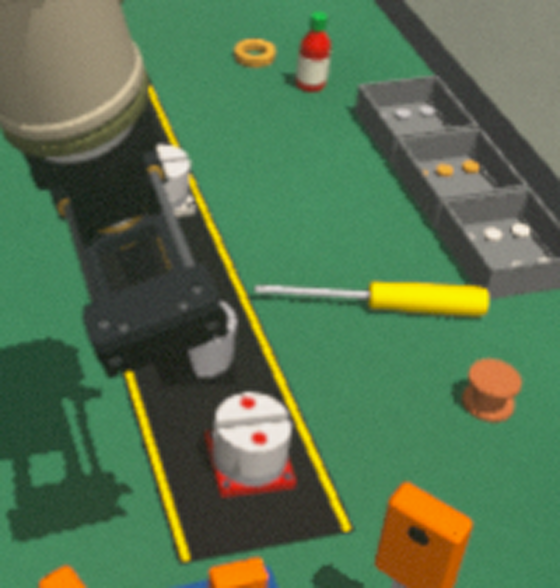

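View pics/w10.png

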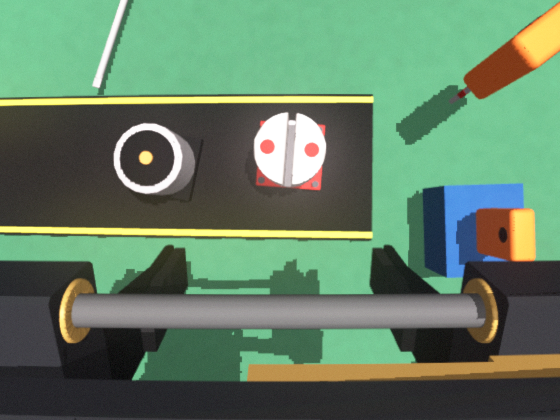

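View pics/t10.png

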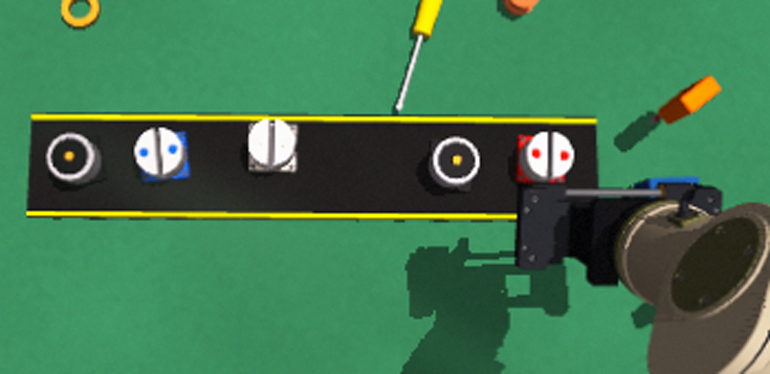

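```bash
python3 -c "
from b import *
ct=camposes('top')
for n,(u,v),z in [('whitetop',(271,145),.051),('whitebase',(273,152),.007)]: print(n,px2w(ct,(140+u/2.2,130+v/2.2),z))
rows([.47,-.42,.26],0,0,7)
"
```

```text
whitetop [0.59647702 0.04192373 0.051     ]
whitebase [0.59574785 0.04136221 0.007     ]
[0.0, -0.05, 0.01] [-0.56, 0.75, 0.08]
[0.0, -0.05, 0.01] [-0.55, 0.75, 0.1]
[0.0, -0.05, 0.01] [-0.54, 0.76, 0.12]
[0.0, -0.05, 0.01] [-0.53, 0.76, 0.14]
[0.0, -0.05, 0.01] [-0.52, 0.77, 0.16]
[0.0, -0.05, 0.01] [-0.5, 0.77, 0.18]
[0.0, -0.05, 0.01] [-0.49, 0.77, 0.2]
```

Call:
arm_command(targets=[0,-0.06,0.01,-0.56,0.75,0.08,1,0,-0.06,0.01,-0.55,0.75,0.1,1,0,-0.06,0.01,-0.55,0.75,0.1,1,0,-0.06,0.01,-0.53,0.76,0.14,1,0,-0.06,0.01,-0.5,0.77,0.16,1,0,-0.06,0.01,-0.5,0.77,0.18,1,0,-0.06,0.01,-0.4,0.8,0.2,1,0,0,0,0,0,0,1])

```text
time: 23.63
ee_pos: [0.461, -0.4221, 0.2464]
eef_rot: [-0.687, -0.009, 0.726, 0.004]
ft_force: [0.1, 0.1, -0.7]
width: 0.0869
```

```bash
python3 -c "
from b import *
st();att()
im=camera('wrist');cv2.imwrite('pics/w11.png',im[:,:,::-1])
crop(im,200,0,400,220,3.5,'w11b.png')
"
```

```text
t 23.63 p [ 0.461  -0.4221  0.2464] j [ 0.82  0.38 -0.22  1.4   0.1   1.43 -0.96] f [ 0.1  0.1 -0.7] w 0.0869
tilt -3.13 roll -1.12 heading 0.35
```

View pics/w11.png

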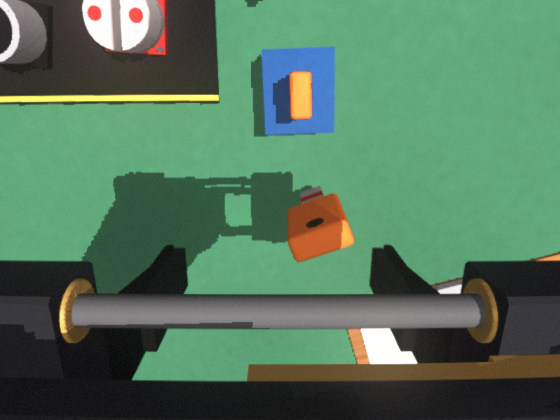

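```bash
python3 - <<'E'
from h import *
im=cv2.imread("pics/w11.png");cp=camposes("wrist")
crop(im[:,:,::-1],245,30,365,270,2.5,'w11b.png'); 
crop(im[:,:,::-1],250,35,350,145,5.4,'w11c.png')
E
```

```text
(no output)
```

View pics/w11c.png

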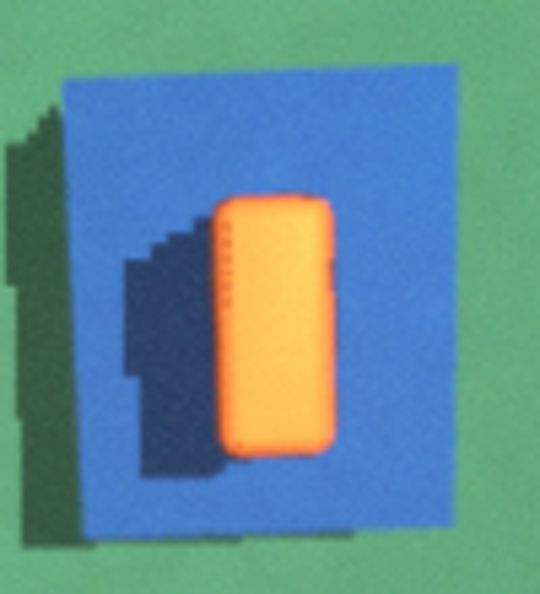

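```bash
python3 - <<'E'
from h import *
cp=camposes("wrist")
P=lambda u,v,z:px2w(cp,(250+u/5.4-.4,35+v/5.4-.4),z)[:2]
S=[P(*q,.05) for q in [(62,80),(457,66),(455,526),(82,540)]]
H=[P(*q,.1) for q in [(214,196),(334,196),(336,458),(219,458)]]
for n,Q in(("stand",S),("handle",H)):
    Q=np.array(Q);print(n,Q.mean(0).round(4),"sides",[np.linalg.norm(Q[i]-Q[i-1]).round(4) for i in range(4)],"head",np.degrees(np.arctan2(*( (Q[0]+Q[1]-Q[2]-Q[3])[::-1]))).round(1))
E
```

```text
stand [ 0.5293 -0.4329] sides [np.float64(0.0697), np.float64(0.0596), np.float64(0.0692), np.float64(0.0602)] head 2.5
handle [ 0.5295 -0.433 ] sides [np.float64(0.0338), np.float64(0.0156), np.float64(0.0337), np.float64(0.0158)] head 2.2
```

```bash
python3 -c "
from b import *
rows([.5295,-.433,.145],2.4,0,5)
"
```

```text
[-0.01, 0.01, 0.01] [0.75, 0.12, -0.59]
[-0.01, 0.01, 0.01] [0.75, 0.12, -0.58]
[-0.01, 0.01, 0.01] [0.76, 0.12, -0.57]
[-0.01, 0.01, 0.01] [0.77, 0.12, -0.56]
[-0.01, 0.01, 0.01] [0.77, 0.12, -0.55]
```

Call:
arm_command(targets=[-0.01,0.01,0.01,0.75,0.12,-0.59,1,-0.01,0.01,0.01,0.75,0.12,-0.59,1,-0.01,0.01,0.01,0.75,0.12,-0.57,1,-0.01,0.01,0.01,0.75,0.12,-0.56,1,-0.01,0.01,0,0.5,0.12,-0.55,1,0,0,0,0,0,0,1])

```text
time: 24.18
ee_pos: [0.5291, -0.4259, 0.1423]
eef_rot: [-0.706, -0.02, 0.708, -0.015]
ft_force: [0.3, 1.4, 0.1]
width: 0.087
```

```bash
python3 -c "
from b import *
st();att()
rows([.5295,-.433,.08],2.4,0,1)
"
```

```text
t 24.18 p [ 0.5291 -0.4259  0.1423] j [ 0.78  0.53 -0.24  1.41  0.12  1.22 -0.99] f [0.3 1.4 0.1] w 0.087
tilt -0.11 roll -0.42 heading 2.88
[0.01, 0.0, 0.01] [2.37, 0.3, -0.01]
```

Call:
arm_command(targets=[0.01,0,0.01,0.3,0.28,0,1,0,0,0,0.7,0.05,0,1,0,0,0,0.8,0,0,1,0,0,0,0.4,0,0,1,0,0,0,0,0,0,1])

```text
time: 24.6
ee_pos: [0.5256, -0.4327, 0.083]
eef_rot: [0.707, 0.015, -0.707, 0.013]
ft_force: [-0.4, 0.6, -0.6]
width: 0.0868
```

```bash
python3 -c "
from b import *
st();att()
rows([.5295,-.433,.08],2.4,0,1)
"
```

```text
t 24.6 p [ 0.5256 -0.4327  0.083 ] j [ 0.79  0.59 -0.23  1.46  0.14  1.11 -1.  ] f [-0.4  0.6 -0.6] w 0.0868
tilt 0.06 roll -0.21 heading 2.26
[-0.0, -0.0, 0.0] [0.0, 0.02, -0.16]
```

Call:
arm_command(targets=[0,0,0,0,0.02,-0.15,1,0,0,0,0,0,0,0.3,0,0,0,0,0,0,0,0,0,0,0,0,0,0,0,0,0,0,0,0,0,0,0,0,0,0,0,0,0,0,0,0,0,0,0,0,0,0,0,0,0,0,0,0,0,0,0,0,0], newtons=30)

```text
time: 25.35
ee_pos: [0.5307, -0.4347, 0.0888]
eef_rot: [0.71, 0.013, -0.704, 0.013]
ft_force: [-0.9, -0.1, 0.0]
width: 0.0414
```

```bash
python3 -c "
from b import *
st();att()
"
```

```text
t 25.35 p [ 0.5307 -0.4347  0.0888] j [ 0.78  0.59 -0.23  1.45  0.13  1.12 -1.  ] f [-0.9 -0.1  0. ] w 0.0414
tilt 0.42 roll 0.02 heading 2.17
```

Call:
arm_command(targets=[0,0,0,0.1,0,0,0,0,0,0,0.05,0,0,0,0,0,0,0.05,0,0,0,0,0,0,0.05,0,0,0,0,0,0,0.05,0,0,0,0,0,0,0.03,0,0,0,0,0,0,0.03,0,0,0,0,0,0,0.03,0,0,0])

```text
time: 26.02
ee_pos: [0.531, -0.4347, 0.0823]
eef_rot: [0.71, 0.013, -0.704, 0.014]
ft_force: [-3.3, 3.5, 6.6]
width: 0.0157
```

```bash
python3 -c "
from b import *
st();att()
"
```

```text
t 26.02 p [ 0.531  -0.4347  0.0823] j [ 0.78  0.59 -0.23  1.45  0.14  1.11 -1.  ] f [-3.3  3.5  6.6] w 0.0157
tilt 0.43 roll 0.06 heading 2.15
```

Call:
arm_command(targets=[0,0,0,-0.3,0,0,0,0,0,0,-0.6,0,0,0,0,0,0,-0.8,0,0,0,0,0,0,-0.8,0,0,0,0,0,0,-0.8,0,0,0,0,0,0,-0.5,0,0,0,0,0,0,0,0,0,0])

```text
time: 26.6
ee_pos: [0.5294, -0.4337, 0.1806]
eef_rot: [0.709, 0.014, -0.705, 0.013]
ft_force: [0.5, -0.1, 0.5]
width: 0.0157
```

```bash
python3 -c "
from b import *
st();att()
im=camera('wrist');cv2.imwrite('pics/w12.png',im[:,:,::-1])
im=camera('side');crop(im,220,200,430,400,3,'s12.png')
"
```

```text
t 26.6 p [ 0.5294 -0.4337  0.1806] j [ 0.79  0.51 -0.24  1.36  0.11  1.28 -0.98] f [ 0.5 -0.1  0.5] w 0.0157
tilt 0.28 roll -0.11 heading 2.18
```

View pics/w12.png

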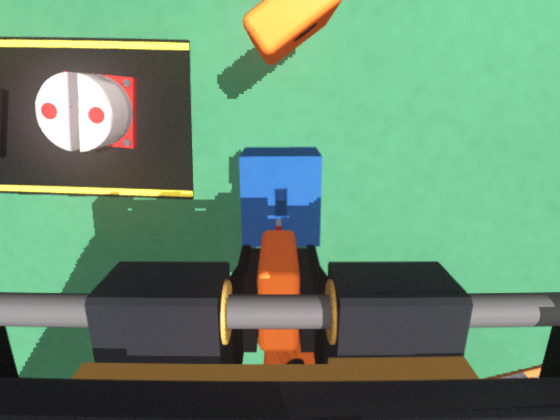

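View pics/s12.png

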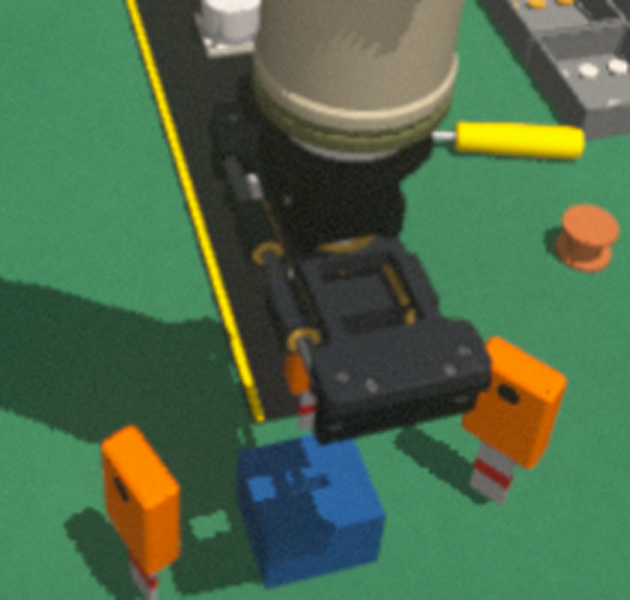

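```bash
python3 - <<'E'
from h import *
c=calibration("wrist");T=np.linalg.inv(np.array(c["tool_from_camera"]));K=np.array(c["camera_matrix"]);D=np.array(c["D"])
def pr(P):
    P=np.atleast_2d(np.array(P,float));return cv2.projectPoints(P,cv2.Rodrigues(T[:3,:3])[0],T[:3,3],K,D)[0][:,0].round(1)
L=.0743
for dz in(-.003,0,.003):
    print(dz,"handle bottom",pr([[L-.042,-.008,-.017+dz],[L-.042,.008,-.017+dz]]).tolist(),"handle top",pr([[L-.092,-.008,-.017+dz],[L-.092,.008,-.017+dz]]).tolist(),"tip",pr([[L,0,-.008+dz]]).tolist())
im=cv2.imread("pics/w12.png");crop(im[:,:,::-1],220,180,340,300,5,'w12b.png')
E
```

```text
-0.003 handle bottom [[261.3, 217.6], [294.5, 217.6]] handle top [[255.3, 262.4], [300.3, 262.4]] tip [[278.0, 209.5]]
0 handle bottom [[261.4, 223.5], [294.4, 223.5]] handle top [[255.4, 270.0], [300.1, 270.0]] tip [[278.0, 214.3]]
0.003 handle bottom [[261.5, 229.3], [294.3, 229.3]] handle top [[255.6, 277.6], [300.0, 277.6]] tip [[278.0, 219.0]]
```

View pics/w12b.png

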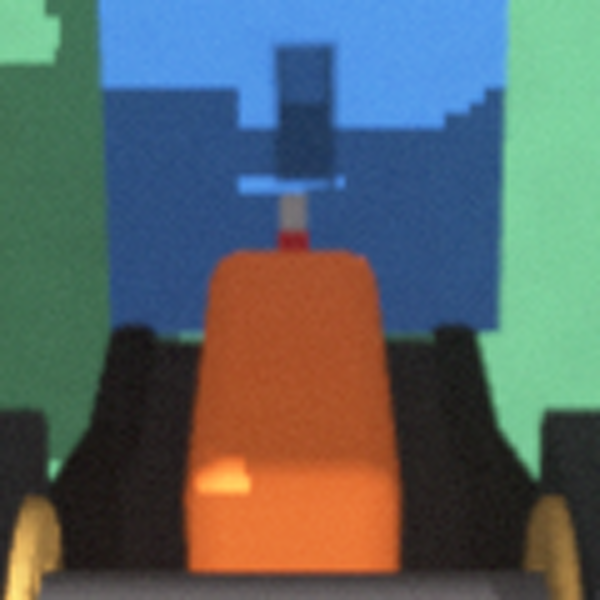

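```bash
cat >> h.py <<'E'
def dots(cp,a,b,z=.051):
    A,B=px2w(cp,a,z)[:2],px2w(cp,b,z)[:2];c=(A+B)/2;e=A-B # A left, B right
    print("centre",c.round(4),"dist",np.linalg.norm(e).round(4),"gap heading",np.degrees(np.arctan2(-e[0],e[1])).round(2));return c
E
python3 - <<'E'
from h import *
dots(camposes("wrist"),(49,111),(96,115))
im=cv2.imread("pics/w12.png");crop(im[:,:,::-1],20,50,150,170,5,'w12c.png')
im=cv2.imread("pics/top10.png");crop(im[:,:,::-1],190,180,310,225,6.5,'t10b.png')
E
```

```text
centre [ 0.5885 -0.2864] dist 0.0335 gap heading -3.15
```

View pics/w12c.png

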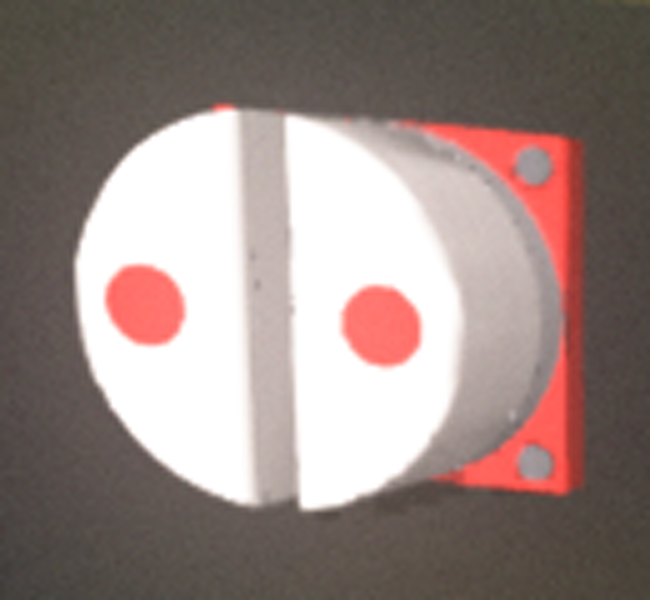

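```bash
python3 -c "
from b import *
rows([.5905,-.2866,.16],-3.2,0,7,gr=0)
"
```

```text
[0.02, -0.0, 0.0] [0.1, -0.82, -0.38]
[0.02, -0.0, 0.0] [0.1, -0.83, -0.37]
[0.02, -0.0, 0.0] [0.1, -0.83, -0.36]
[0.02, -0.0, 0.0] [0.1, -0.84, -0.35]
[0.02, -0.0, 0.0] [0.1, -0.84, -0.34]
[0.02, -0.0, 0.0] [0.1, -0.85, -0.33]
[0.02, -0.0, 0.0] [0.1, -0.85, -0.32]
```

Call:
arm_command(targets=[0.02,0,0,0.1,-0.6,-0.3,0,0.02,0,0,0.1,-0.8,-0.37,0,0.02,0,0,0.1,-0.84,-0.36,0,0.02,0,0,0.1,-0.84,-0.35,0,0.02,0,0,0.1,-0.84,-0.35,0,0.02,0,0,0.1,-0.84,-0.33,0,0,0,0,0.1,-0.6,-0.2,0,0,0,0,0,-0.1,0,0,0,0,0,0,0,0,0])

```text
time: 27.45
ee_pos: [0.5816, -0.2906, 0.1434]
eef_rot: [-0.701, 0.018, 0.713, 0.027]
ft_force: [-0.5, -0.1, 0.7]
width: 0.0159
```

```bash
python3 -c "
from b import *
st();att();rows([.5905,-.2866,.16],-3.2,0,1,gr=0)
im=camera('wrist');cv2.imwrite('pics/w13.png',im[:,:,::-1]);crop(im,200,100,360,240,5,'w13b.png')
"
```

```text
t 27.45 p [ 0.5816 -0.2906  0.1434] j [ 0.59  0.48 -0.27  1.48  0.13  1.22 -1.33] f [-0.5 -0.1  0.7] w 0.0159
tilt -1.02 roll -0.68 heading -3.69
[-0.01, 0.02, 0.02] [-0.67, -0.19, -0.33]
```

View pics/w13b.png

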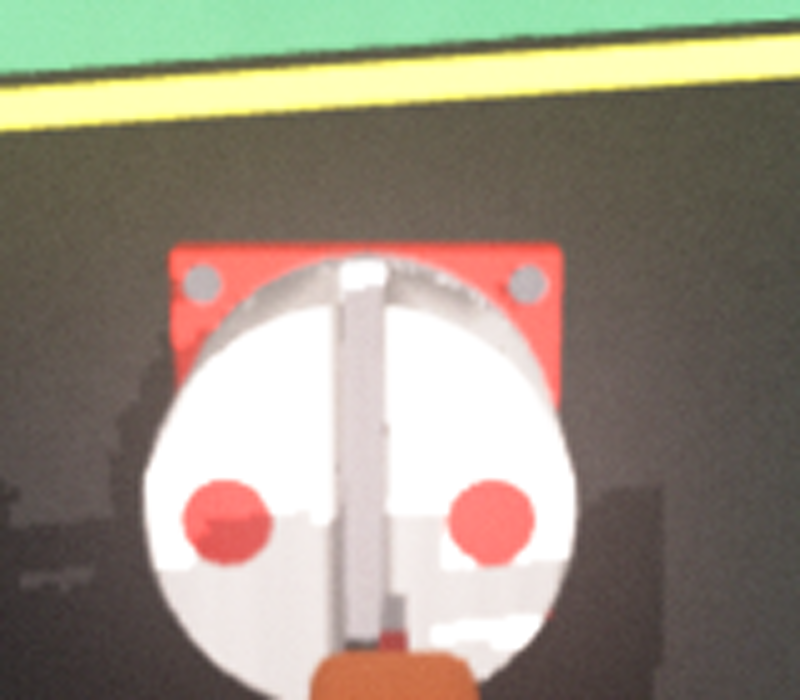

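```bash
cat >> b.py <<'E'
def servo(a,b,tipz,save=None):
    cp=camposes("wrist");c=dots(cp,a,b);A,B=px2w(cp,a,.051)[:2],px2w(cp,b,.051)[:2];e=A-B
    h=np.degrees(np.arctan2(-e[0],e[1]))
    f=np.array([np.cos(np.radians(h)),np.sin(np.radians(h))])
    st();att()
    rows([*(c+.002*f),tipz+.0743],h,0,1,gr=0)
E
python3 -c "
from b import *
P=lambda u,v:(200+u/5-.4,100+v/5-.4)
servo(P(228,522),P(491,522),.033)
"
```

```text
centre [ 0.5892 -0.2862] dist 0.0338 gap heading -3.5
t 27.5 p [ 0.5814 -0.2909  0.1432] j [ 0.59  0.48 -0.27  1.48  0.12  1.22 -1.33] f [-0.7  1.1 -0.7] w 0.0157
tilt -1.04 roll -0.69 heading -3.71
[-0.0, 0.02, 0.02] [1.43, -0.19, -0.4]
```

Call:
arm_command(targets=[0,0.02,0.02,0,-0.1,-0.2,0,0,0,0,0,-0.09,-0.18,0,0,0,0,0.02,0,0,0,0,0,0,0.02,0,0,0])

```text
time: 27.83
ee_pos: [0.59, -0.2913, 0.1413]
eef_rot: [-0.706, 0.027, 0.707, 0.022]
ft_force: [-0.1, 0.3, -0.9]
width: 0.0159
```

```bash
python3 -c "
from b import *
st();att();rows([.5912,-.2863,.1073],-3.5,0,1,gr=0)
im=camera('wrist');cv2.imwrite('pics/w14.png',im[:,:,::-1]);crop(im,200,100,360,240,5,'w14b.png')
"
```

```text
t 27.83 p [ 0.59   -0.2913  0.1413] j [ 0.58  0.49 -0.26  1.48  0.14  1.19 -1.35] f [-0.1  0.3 -0.9] w 0.0159
tilt -0.11 roll 0.41 heading -4.0
[-0.01, 0.0, -0.01] [1.36, -0.21, -0.04]
```

View pics/w14b.png

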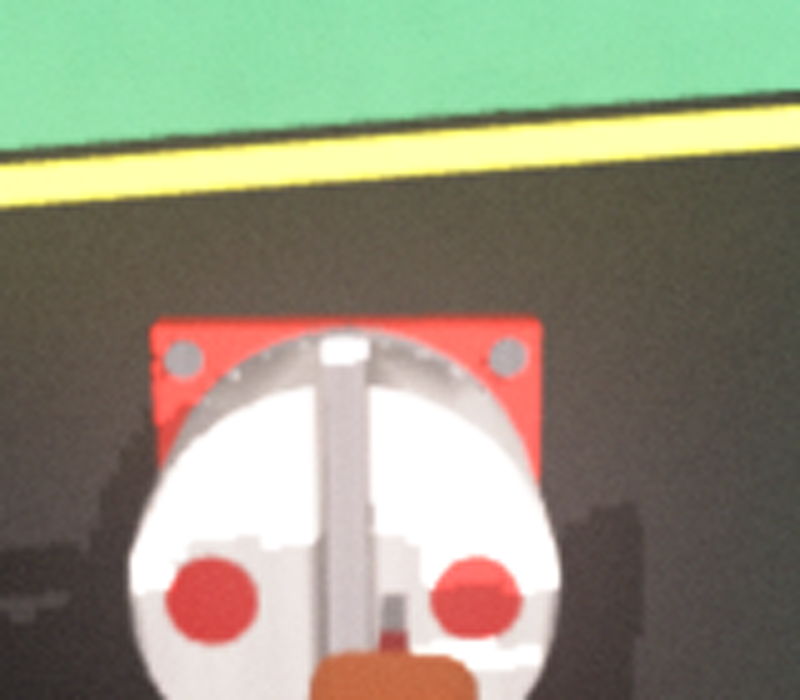

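Call:
arm_command(targets=[0,0,-0.01,0.03,-0.15,0,0,0,0,0,0.03,-0.12,0,0,0,0,0,0.03,0,0,0])

```text
time: 28.13
ee_pos: [0.5901, -0.2855, 0.1391]
eef_rot: [-0.706, 0.025, 0.707, 0.026]
ft_force: [0.9, 0.9, -0.2]
width: 0.0159
```

```bash
python3 -c "
from b import *
st();att();rows([.5912,-.2863,.1073],-3.5,0,1,gr=0)
im=camera('wrist');cv2.imwrite('pics/w15.png',im[:,:,::-1]);crop(im,200,100,360,240,5,'w15b.png')
"
```

```text
t 28.13 p [ 0.5901 -0.2855  0.1391] j [ 0.58  0.49 -0.27  1.49  0.13  1.19 -1.35] f [ 0.9  0.9 -0.2] w 0.0159
tilt -0.1 roll -0.06 heading -4.13
[-0.01, 0.0, 0.0] [1.27, 0.03, -0.05]
```

View pics/w15b.png

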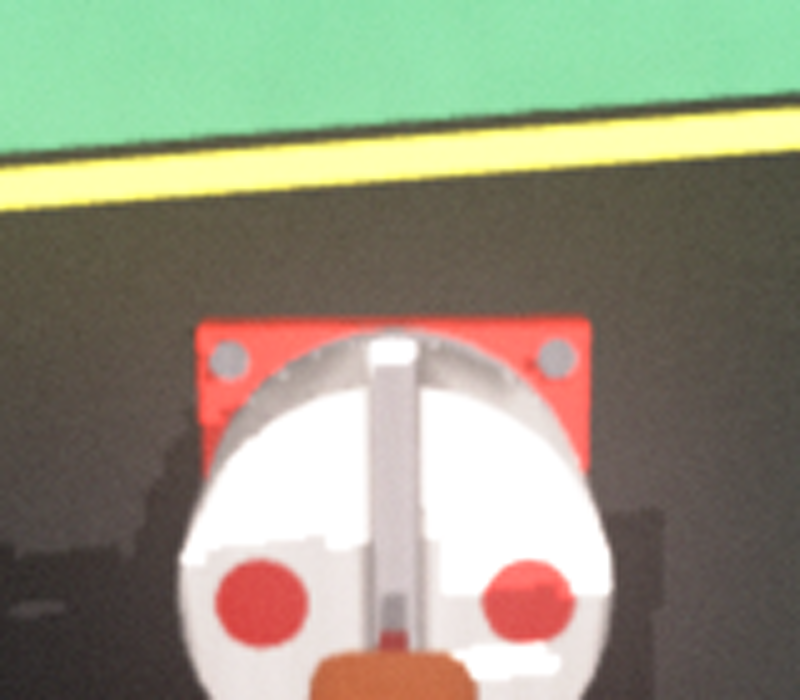

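Call:
arm_command(targets=[0,0,0,0.25,0,0,0,0,0,0,0.35,0,-0.01,0,0,0,0,0.3,0,-0.01,0,0,0,0,0.25,0,0,0,0,0,0,0.05,0,0,0])

```text
time: 28.6
ee_pos: [0.5901, -0.2861, 0.1056]
eef_rot: [-0.706, 0.025, 0.707, 0.026]
ft_force: [-0.4, 0.2, -0.6]
width: 0.0156
```

```bash
python3 -c "
from b import *
st();att();rows([.5912,-.2858,.1073],-4,0,1,gr=0)
"
```

```text
t 28.6 p [ 0.5901 -0.2861  0.1056] j [ 0.58  0.52 -0.26  1.51  0.14  1.13 -1.36] f [-0.4  0.2 -0.6] w 0.0156
tilt -0.13 roll -0.03 heading -4.15
[-0.0, 0.0, 0.0] [-0.07, -0.02, -0.04]
```

Call:
arm_command(targets=[0,0,0,0,0,0,0,0,0,0,0,0,0,0,0,0,0,0.01,0,0,0,0,0,0,0.01,0,0,0,0,0,0,0.01,0,0,0,0,0,0,0.01,0,0,0])

```text
time: 29.1
ee_pos: [0.59, -0.286, 0.1039]
eef_rot: [-0.706, 0.025, 0.708, 0.026]
ft_force: [-0.4, 0.4, -0.1]
width: 0.0156
```

```bash
python3 -c "
from b import *
st();att()
im=camera('wrist');cv2.imwrite('pics/w16.png',im[:,:,::-1]);crop(im,200,100,360,240,5,'w16b.png')
"
```

```text
t 29.1 p [ 0.59   -0.286   0.1039] j [ 0.58  0.52 -0.26  1.52  0.14  1.13 -1.36] f [-0.4  0.4 -0.1] w 0.0156
tilt -0.17 roll -0.05 heading -4.14
```

View pics/w16b.png

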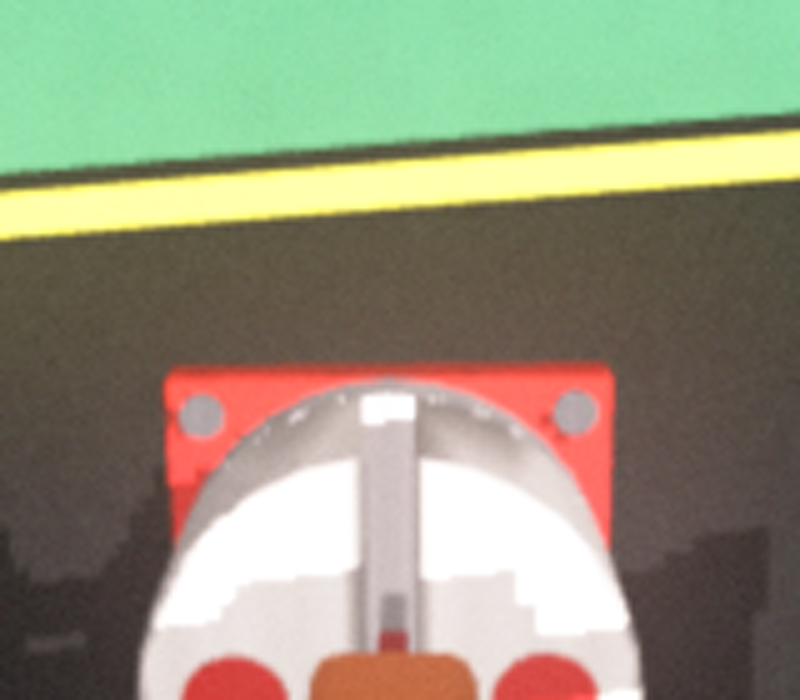

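Call:
arm_command(targets=[0,0,0,-0.08,0,0,0,0,0,0,-0.06,0,0,0,0,0,0,0,0,0,0,0,0,0,0,0,0,0])

```text
time: 29.48
ee_pos: [0.5902, -0.2862, 0.1084]
eef_rot: [-0.706, 0.025, 0.707, 0.026]
ft_force: [1.3, -0.6, -0.4]
width: 0.016
```

Call:
arm_command(targets=[0,0,0,0,0,0,0,0,0,0,0,0,0,0,0,0,0,0,0,0,0,0,0,0,0,0,0,0])

```text
time: 29.82
ee_pos: [0.5903, -0.2862, 0.1085]
eef_rot: [-0.706, 0.025, 0.707, 0.026]
ft_force: [0.3, -1.1, -1.0]
width: 0.0154
```

Call:
arm_command(targets=[0,0,0,0.02,0,0,0,0,0,0,0,0,0,0,0,0,0,0,0,0,0,0,0,0,0,0,0,0,0,0,0,0,0,0,0,0,0,0,0,0,0,0,0,0,0,0,0,0,0,0,0,0,0,0,0,0,0,0,0,0,0,0,0,0,0,0,0,0,0,0,0,0,0,0,0,0,0,0,0,0,0,0,0,0])

```text
time: 30.82
ee_pos: [0.5902, -0.2862, 0.1078]
eef_rot: [-0.706, 0.025, 0.707, 0.026]
ft_force: [-0.2, -0.7, -0.8]
width: 0.0159
```

Call:
arm_command(targets=[0,0,0,0,0,0,0,0,0,0,0,0,0,0,0,0,0,0,0,0,0,0,0,0,0,0,0,0,0,0,0,0,0,0,0,0,0,0,0,0,0,0,0,0,0,0,0,0,0,0,0,0,0,0,0,0,0,0,0,0,0,0,0,0,0,0,0,0,0,0,0,0,0,0,0,0,0,0,0,0,0,0,0,0])

```text
time: 31.82
ee_pos: [0.5902, -0.2861, 0.1078]
eef_rot: [-0.706, 0.025, 0.707, 0.026]
ft_force: [0.2, 0.2, -0.7]
width: 0.0163
```

```bash
python3 -c "
from b import *
st();att()
im=camera('side');crop(im,200,130,400,340,2.8,'s17.png')
"
```

```text
t 31.82 p [ 0.5902 -0.2861  0.1078] j [ 0.58  0.52 -0.26  1.51  0.14  1.13 -1.36] f [ 0.2  0.2 -0.7] w 0.0163
tilt -0.13 roll -0.04 heading -4.14
```

View pics/s17.png

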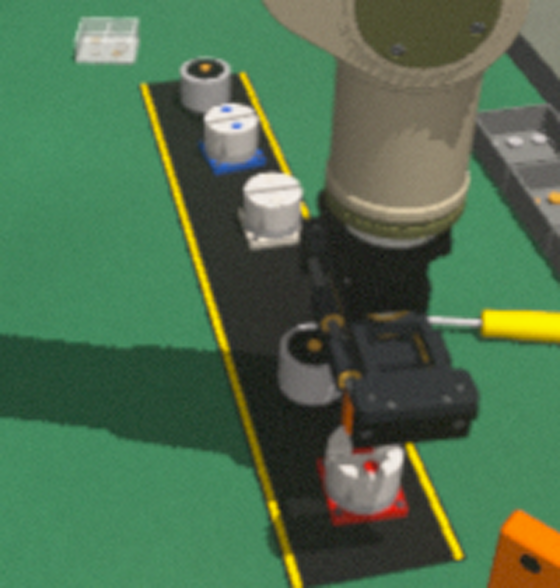

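Call:
arm_command(targets=[0,0,0,-0.3,0,0,0,0,0,0,-0.5,0,0,0,0,0,0,-0.7,0,0,0,0,0,0,-0.7,0,0,0,0,0,0,-0.7,0,0,0,0,0,0,0,0,0,0])

```text
time: 32.37
ee_pos: [0.5902, -0.286, 0.1874]
eef_rot: [-0.706, 0.025, 0.707, 0.026]
ft_force: [1.2, 0.0, 0.1]
width: 0.0158
```

```bash
python3 - <<'E'
from b import *
st();att()
ct=camposes('top')
P=lambda u,v:(140+u/2.2,130+v/2.2)
dots(ct,P(144,152),P(172.5,149.5)); im=camera("top"); crop(im,150,170,300,240,5,'t17.png')
E
```

```text
t 32.37 p [ 0.5902 -0.286   0.1874] j [ 0.58  0.45 -0.27  1.43  0.12  1.28 -1.34] f [1.2 0.  0.1] w 0.0158
tilt -0.12 roll -0.05 heading -4.13
centre [0.5883 0.1737] dist 0.0335 gap heading 5.66
```

View pics/t17.png

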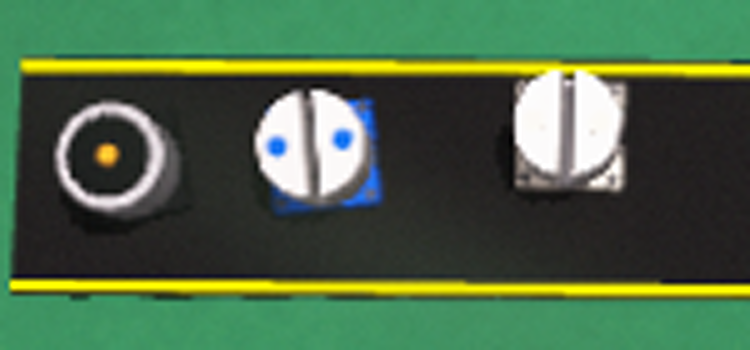

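Call:
arm_command(targets=[-0.02,0,0,0,-0.6,0,0,-0.02,0,0,0,-1,0,0,-0.02,0,0,0,-1,0,0,-0.02,0,0,0,-1,0,0,-0.02,0,0,0,-1,0,0,-0.02,0,0,0,-1,0,0,-0.02,0,0,0,-1,0,0,-0.02,0,0,0,-1,0,0,-0.02,0,0,0,-1,0,0,-0.02,0,0,0,-1,0,0,-0.02,0,0,0,-1,0,0,0,0,0,0,-1,0,0])

```text
time: 33.42
ee_pos: [0.5724, 0.0355, 0.1784]
eef_rot: [-0.7, -0.047, 0.711, -0.043]
ft_force: [0.9, 0.4, -1.4]
width: 0.0156
```

```bash
python3 -c "
from b import *
st();att();rows([.59,.174,.155],5.7,0,8,gr=0)
"
```

```text
t 33.42 p [0.5724 0.0355 0.1784] j [ 0.25  0.31 -0.46  1.65  0.14  1.22 -1.69] f [ 0.9  0.4 -1.4] w 0.0156
tilt -0.92 roll -0.38 heading 7.25
[0.0, 0.0, 0.0] [0.12, -0.68, -0.18]
[0.0, 0.0, 0.0] [0.12, -0.68, -0.17]
[0.0, 0.0, 0.0] [0.12, -0.68, -0.17]
[0.0, 0.0, 0.0] [0.12, -0.68, -0.17]
[0.0, 0.0, 0.0] [0.12, -0.68, -0.17]
[0.0, 0.0, 0.0] [0.12, -0.68, -0.16]
[0.0, 0.0, 0.0] [0.12, -0.68, -0.16]
[0.0, 0.0, 0.0] [0.12, -0.68, -0.16]
```

Call:
arm_command(targets=[0,0,0,0.1,-0.7,-0.18,0,0,0,0,0.1,-0.7,-0.18,0,0,0,0,0.1,-0.7,-0.17,0,0,0,0,0.1,-0.68,-0.17,0,0,0,0,0.1,-0.68,-0.17,0,0,0,0,0.1,-0.6,-0.16,0,0,0,0,0.1,-0.5,-0.16,0,0,0,0,0,-0.3,-0.1,0,0,0,0,0,0,0,0])

```text
time: 34.17
ee_pos: [0.5692, 0.195, 0.1551]
eef_rot: [-0.695, -0.062, 0.715, -0.054]
ft_force: [-0.3, -0.2, -0.4]
width: 0.016
```

```bash
python3 -c "
from b import *
st();att();rows([.59,.174,.155],5.7,0,1,gr=0)
im=camera('wrist');cv2.imwrite('pics/w18.png',im[:,:,::-1]);crop(im,200,100,360,240,5,'w18b.png')
"
```

```text
t 34.17 p [0.5692 0.195  0.1551] j [ 0.02  0.41 -0.52  1.59  0.19  1.22 -1.95] f [-0.3 -0.2 -0.4] w 0.016
tilt -1.59 roll -0.71 heading 9.4
[0.08, 0.04, 0.01] [-0.03, 0.97, -0.68]
```

View pics/w18b.png

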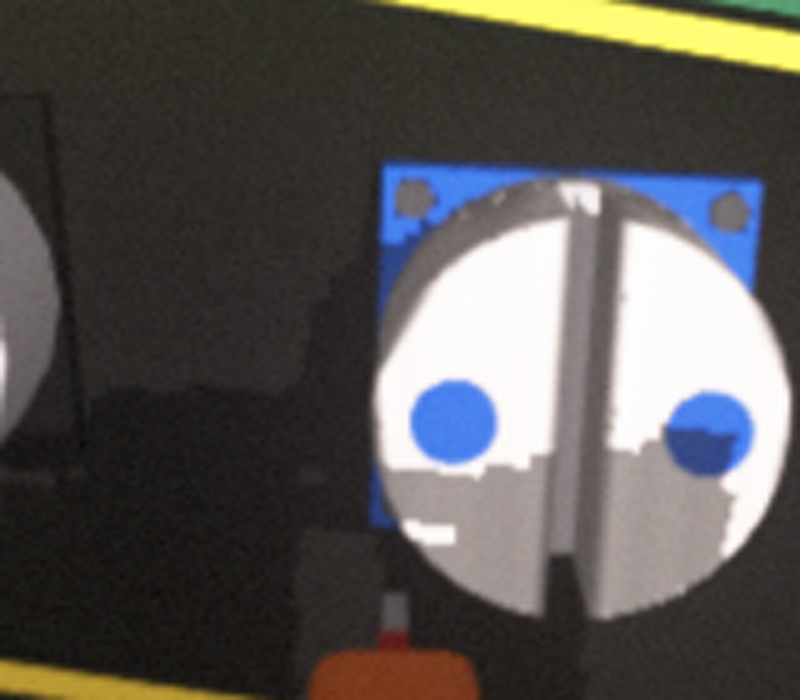

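```bash
python3 -c "
from b import *
P=lambda u,v:(200+u/5-.4,100+v/5-.4)
servo(P(454,422),P(710,434),.033)
"
```

```text
centre [0.5886 0.1734] dist 0.034 gap heading 6.82
t 34.22 p [0.569  0.1943 0.155 ] j [ 0.02  0.41 -0.52  1.59  0.19  1.22 -1.95] f [-0.5  1.  -0.5] w 0.0161
tilt -1.61 roll -0.7 heading 9.39
[0.06, 0.04, 0.01] [1.88, 0.98, -0.77]
```

Call:
arm_command(targets=[0.03,0.02,0.01,0.05,0.4,-0.3,0,0.03,0.02,0.01,0.05,0.35,-0.3,0,0,0,0,0.05,0.2,-0.15,0,0,0,0,0,0,0,0,0,0,0,0,0,0,0])

```text
time: 34.63
ee_pos: [0.5934, 0.1669, 0.1504]
eef_rot: [0.709, 0.035, -0.704, 0.041]
ft_force: [-0.1, 0.2, -0.8]
width: 0.0159
```

```bash
python3 -c "
from b import *
st();att();a=np.radians(6.8);rows([.5886+.002*np.cos(a),.1734+.002*np.sin(a),.1073],6.8,0,1,gr=0)
"
```

```text
t 34.63 p [0.5934 0.1669 0.1504] j [ 0.03  0.42 -0.49  1.58  0.22  1.19 -1.97] f [-0.1  0.2 -0.8] w 0.0159
tilt 0.39 roll 0.51 heading 6.15
[-0.01, -0.01, -0.01] [1.72, -0.29, 0.09]
```

Call:
arm_command(targets=[-0.01,-0.01,-0.01,0.1,-0.18,0.05,0,0,0,0,0.1,-0.14,0.03,0,0,0,0,0,0,0,0,0,0,0,0,0,0,0])

```text
time: 34.97
ee_pos: [0.5905, 0.174, 0.1448]
eef_rot: [-0.705, -0.04, 0.707, -0.04]
ft_force: [-0.5, 0.2, -0.8]
width: 0.0155
```

```bash
python3 -c "
from b import *
st();att();a=np.radians(6.8);rows([.5886+.002*np.cos(a),.1734+.002*np.sin(a),.1073],6.8,0,1,gr=0)
im=camera('wrist');cv2.imwrite('pics/w19.png',im[:,:,::-1]);crop(im,200,100,360,240,5,'w19b.png')
"
```

```text
t 34.97 p [0.5905 0.174  0.1448] j [ 0.03  0.43 -0.5   1.59  0.22  1.18 -1.97] f [-0.5  0.2 -0.8] w 0.0155
tilt -0.14 roll 0.01 heading 6.52
[-0.01, 0.0, -0.0] [1.5, 0.01, -0.0]
```

View pics/w19b.png

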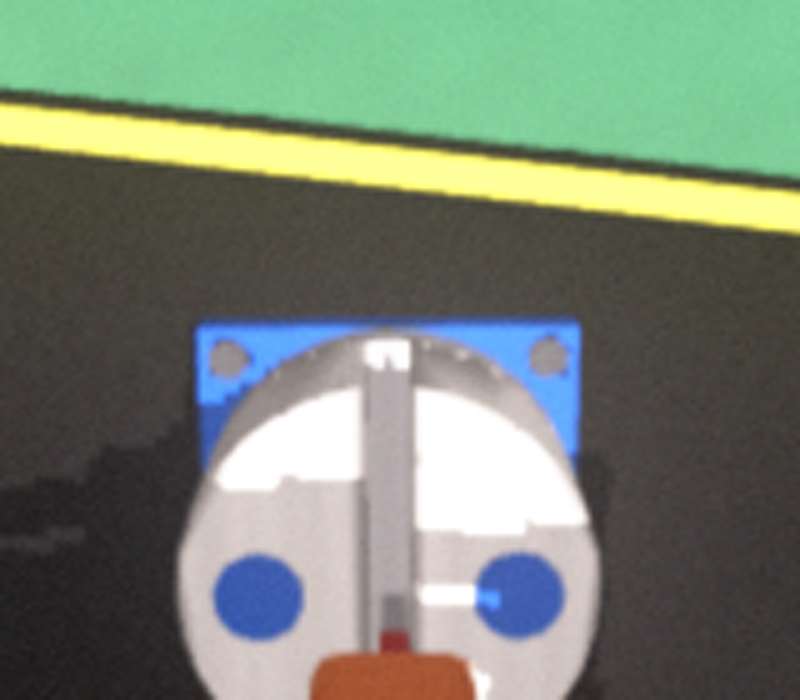

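Call:
arm_command(targets=[0,0,0,0.3,-0.02,0,0,0,0,0,0.35,0,0,0,0,0,0,0.35,0,0,0,0,0,0,0.25,0,0,0,0,0,0,0.12,0,0,0,0,0,0,0,0,0,0])

```text
time: 35.52
ee_pos: [0.5895, 0.1751, 0.106]
eef_rot: [-0.705, -0.041, 0.707, -0.041]
ft_force: [0.3, -0.0, -0.3]
width: 0.0156
```

```bash
python3 -c "
from b import *
st();att();a=np.radians(6.8);rows([.5886+.002*np.cos(a),.1734+.002*np.sin(a),.1073],6.8,0,1,gr=0)
"
```

```text
t 35.52 p [0.5895 0.1751 0.106 ] j [ 0.02  0.47 -0.49  1.62  0.24  1.11 -1.99] f [ 0.3 -0.  -0.3] w 0.0156
tilt -0.21 roll 0.01 heading 6.6
[-0.0, 0.0, -0.0] [-0.05, 0.06, -0.04]
```

Call:
arm_command(targets=[0,0,0,-0.05,0.04,0,0,0,0,0,0,0,0,0,0,0,0,0,0,0,0,0,0,0,0,0,0,0])

```text
time: 35.85
ee_pos: [0.5897, 0.174, 0.1075]
eef_rot: [-0.705, -0.041, 0.707, -0.041]
ft_force: [-0.3, -0.7, -0.2]
width: 0.0164
```

Call:
arm_command(targets=[0,0,0,0,0,0,0,0,0,0,0,0,0,0,0,0,0,0,0,0,0,0,0,0,0,0,0,0,0,0,0,0,0,0,0,0,0,0,0,0,0,0,0,0,0,0,0,0,0,0,0,0,0,0,0,0,0,0,0,0,0,0,0,0,0,0,0,0,0,0,0,0,0,0,0,0,0,0,0,0,0,0,0,0])

```text
time: 36.85
ee_pos: [0.5903, 0.1742, 0.1086]
eef_rot: [-0.705, -0.041, 0.707, -0.041]
ft_force: [0.6, 0.2, 0.8]
width: 0.0161
```

```bash
python3 -c "
from b import *
st();att()
im=camera('wrist');crop(im,200,100,360,240,5,'w20b.png')
im=camera('side');crop(im,200,130,400,340,2.8,'s20.png')
"
```

```text
t 36.85 p [0.5903 0.1742 0.1086] j [ 0.02  0.47 -0.49  1.62  0.24  1.12 -1.98] f [0.6 0.2 0.8] w 0.0161
tilt -0.11 roll -0.01 heading 6.59
```

View pics/w20b.png

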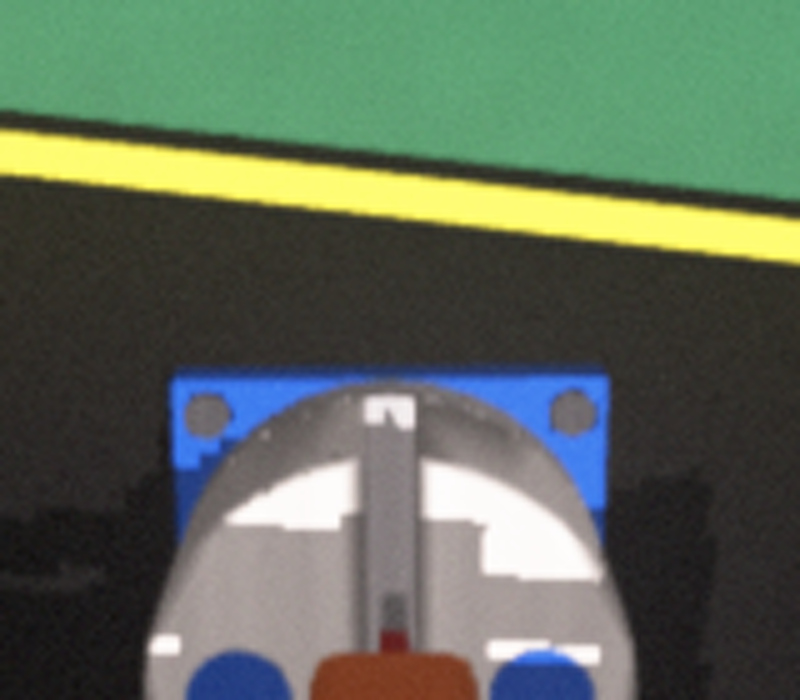

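View pics/s20.png

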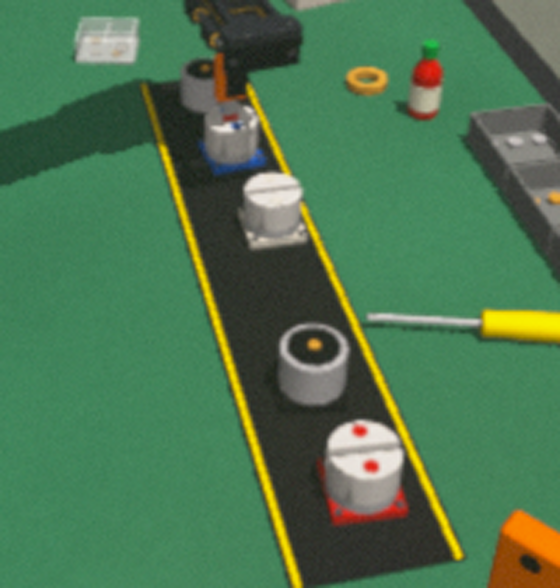

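Good; hold a little longer, then withdraw.

Call:
arm_command(targets=[0,0,0,0.02,0,0,0,0,0,0,0.02,0,0,0,0,0,0,0,0,0,0,0,0,0,0,0,0,0,0,0,0,0,0,0,0,0,0,0,0,0,0,0,0,0,0,0,0,0,0,0,0,0,0,0,0,0,0,0,0,0,0,0,0,0,0,0,0,0,0,0,0,0,0,0,0,0,0,0,0,0,0,0,0,0])

```text
time: 37.95
ee_pos: [0.5903, 0.1741, 0.1074]
eef_rot: [-0.705, -0.041, 0.707, -0.041]
ft_force: [-0.5, 0.2, 0.1]
width: 0.0159
```

Call:
arm_command(targets=[0,0,0,-0.3,0,0,0,0,0,0,-0.5,0,0,0,0,0,0,-0.6,0,0,0,0,0,0,-0.5,0,0,0,0,0,0,0,0,0,0])

```text
time: 38.37
ee_pos: [0.5903, 0.1744, 0.1598]
eef_rot: [-0.705, -0.041, 0.707, -0.041]
ft_force: [0.8, 0.2, 0.2]
width: 0.0159
```

```bash
python3 - <<'E'
from b import *
st();att()
ct=camposes('top');im=camera('top');crop(im,235,180,295,225,12,'t21.png')
rows([.598,.042,.15],0,0,7,gr=0)
E
```

```text
t 38.37 p [0.5903 0.1744 0.1598] j [ 0.03  0.42 -0.5   1.57  0.21  1.21 -1.96] f [0.8 0.2 0.2] w 0.0159
tilt -0.12 roll -0.02 heading 6.6
[0.02, 0.0, 0.0] [0.05, 0.76, 0.04]
[0.02, 0.0, 0.0] [0.05, 0.76, 0.03]
[0.02, 0.0, 0.0] [0.05, 0.76, 0.02]
[0.02, 0.0, 0.0] [0.05, 0.76, 0.0]
[0.02, 0.0, 0.0] [0.05, 0.76, -0.01]
[0.02, 0.0, 0.0] [0.05, 0.76, -0.02]
[0.02, 0.0, 0.0] [0.05, 0.76, -0.03]
```

View pics/t21.png

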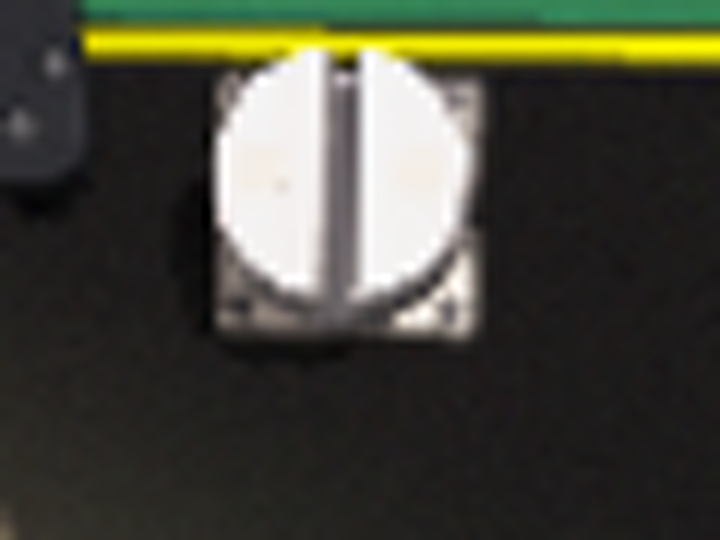

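Call:
arm_command(targets=[0.02,0,0,0,0.6,0.04,0,0.02,0,0,0,0.76,0.03,0,0.02,0,0,0,0.76,0.02,0,0.02,0,0,0,0.76,0,0,0.02,0,0,0,0.76,0,0,0.02,0,0,0,0.6,0,0,0,0,0,0,0.3,0,0,0,0,0,0,0,0,0,0,0,0,0,0,0,0])

```text
time: 39.17
ee_pos: [0.5936, 0.0445, 0.1547]
eef_rot: [-0.704, -0.001, 0.71, -0.003]
ft_force: [-1.3, -0.1, -0.5]
width: 0.0154
```

```bash
python3 - <<'E'
from b import *
st();att();print(px2w(camposes('top'),(235+342/12-.4,180+172/12-.4),.051))
im=camera('wrist');cv2.imwrite('pics/w22.png',im[:,:,::-1]);crop(im,200,100,360,240,5,'w22b.png')
E
```

```text
t 39.17 p [0.5936 0.0445 0.1547] j [ 0.2   0.37 -0.44  1.63  0.17  1.19 -1.84] f [-1.3 -0.1 -0.5] w 0.0154
tilt -0.48 roll 0.17 heading 0.32
[0.60163797 0.04222112 0.051     ]
```

View pics/w22b.png

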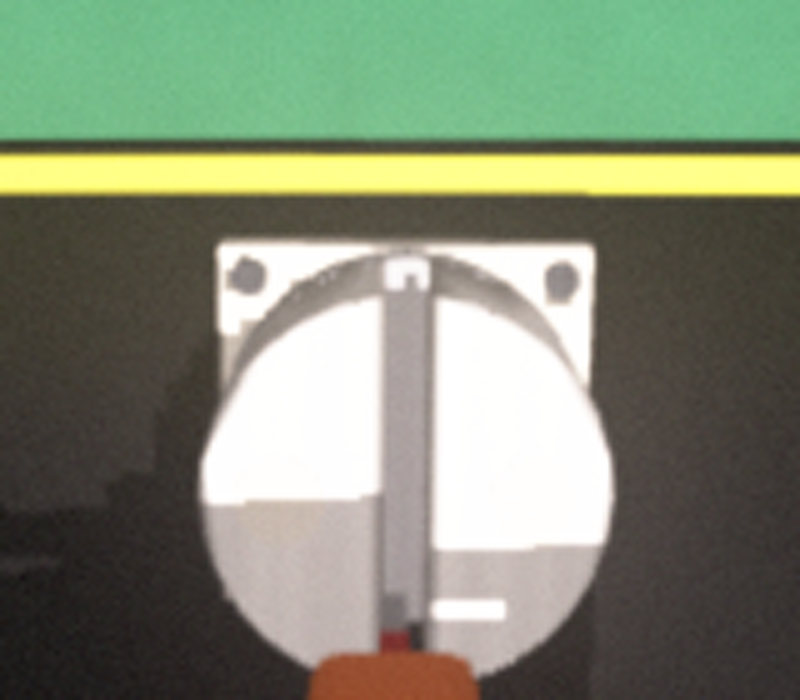

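```bash
python3 -c "
from b import *
P=lambda u,v:(200+u/5-.4,100+v/5-.4)
servo(P(276.5,492),P(536.5,492),.033)
"
```

```text
centre [0.6027 0.0425] dist 0.0348 gap heading 0.29
t 39.22 p [0.5936 0.0447 0.1546] j [ 0.2   0.37 -0.44  1.63  0.17  1.19 -1.84] f [ 0.4 -0.8 -1.2] w 0.0158
tilt -0.48 roll 0.18 heading 0.35
[0.0, 0.01, -0.0] [1.89, 0.09, -0.46]
```

Call:
arm_command(targets=[0,0.01,0,0.05,0.05,-0.22,0,0,0,0,0.05,0.03,-0.2,0,0,0,0,0.05,0,0,0,0,0,0,0,0,0,0])

```text
time: 39.55
ee_pos: [0.6051, 0.0467, 0.1505]
eef_rot: [0.707, 0.004, -0.707, 0.005]
ft_force: [-0.3, 0.0, -0.7]
width: 0.0157
```

```bash
python3 - <<'E'
from b import *
st();att();rows([.6047,.0425,.1073],.3,0,1,gr=0)
im=camera('wrist');cv2.imwrite('pics/w23.png',im[:,:,::-1]);crop(im,200,100,360,240,5,'w23b.png')
E
```

```text
t 39.55 p [0.6051 0.0467 0.1505] j [ 0.2   0.4  -0.44  1.61  0.18  1.18 -1.84] f [-0.3  0.  -0.7] w 0.0157
tilt 0.03 roll 0.07 heading 0.67
[0.01, -0.0, -0.0] [1.73, 0.17, 0.02]
```

View pics/w23b.png

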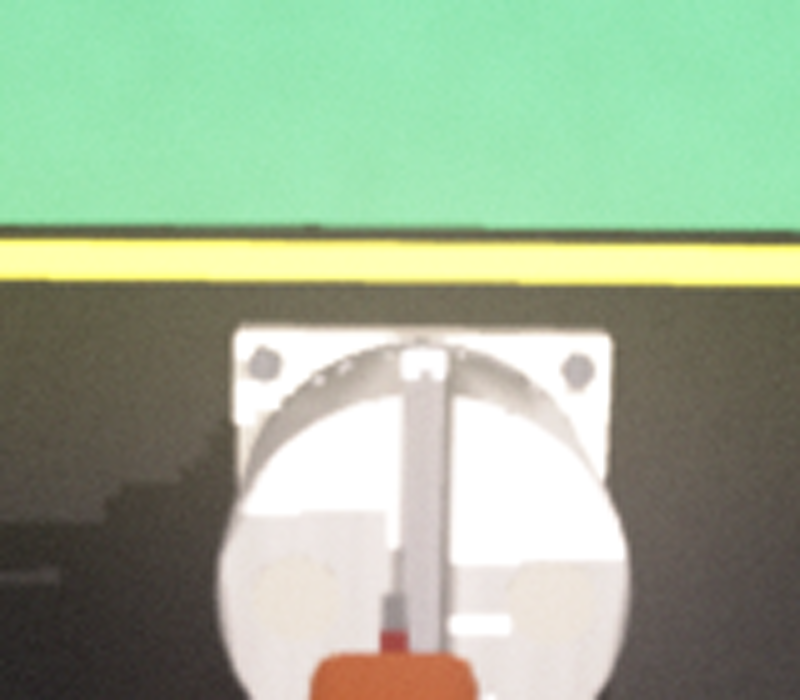

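Call:
arm_command(targets=[0,0,0,0.05,0.1,0,0,0,0,0,0.05,0.08,0,0,0,0,0,0.05,0,0,0,0,0,0,0.05,0,0,0])

```text
time: 39.93
ee_pos: [0.6052, 0.043, 0.1453]
eef_rot: [0.707, 0.005, -0.707, 0.005]
ft_force: [0.1, -0.3, -0.7]
width: 0.0159
```

```bash
python3 - <<'E'
from b import *
st();att();rows([.6047,.0425,.1073],.3,0,1,gr=0)
im=camera('wrist');cv2.imwrite('pics/w24.png',im[:,:,::-1]);crop(im,200,100,360,240,5,'w24b.png')
E
```

```text
t 39.93 p [0.6052 0.043  0.1453] j [ 0.2   0.4  -0.43  1.62  0.18  1.17 -1.83] f [ 0.1 -0.3 -0.7] w 0.0159
tilt 0.05 roll 0.05 heading 0.78
[0.01, -0.0, -0.0] [1.52, 0.02, 0.02]
```

View pics/w24b.png

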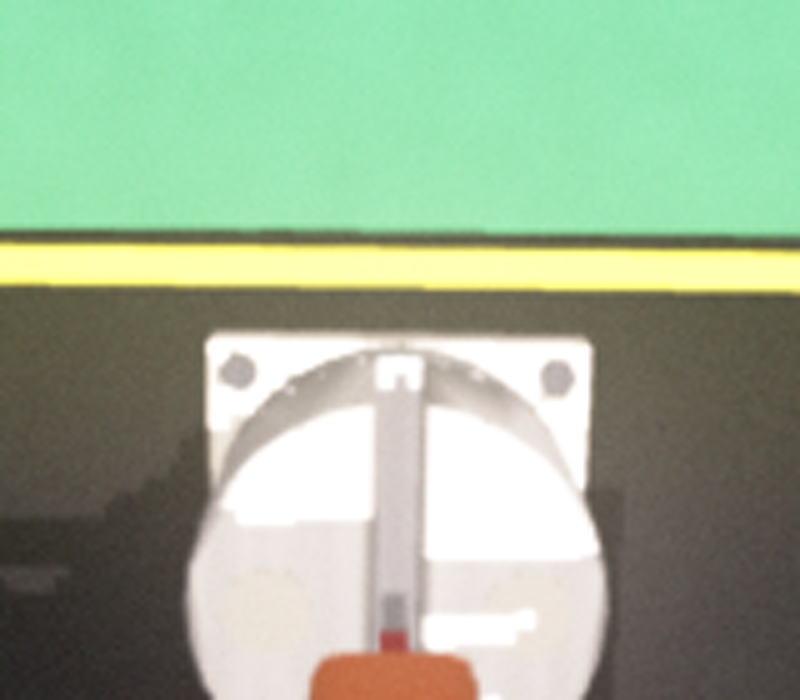

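Call:
arm_command(targets=[0,0,0,0.3,0.03,0,0,0,0,0,0.35,0.02,0,0,0,0,0,0.35,0.02,0,0,0,0,0,0.25,0,0,0,0,0,0,0.1,0,0,0,0,0,0,0,0,0,0])

```text
time: 40.48
ee_pos: [0.6044, 0.0413, 0.1067]
eef_rot: [-0.707, -0.005, 0.707, -0.005]
ft_force: [-0.8, 0.1, -0.6]
width: 0.0158
```

```bash
python3 - <<'E'
from b import *
st();att();rows([.6047,.0425,.1073],.3,0,1,gr=0)
im=camera('wrist');cv2.imwrite('pics/w25.png',im[:,:,::-1]);crop(im,200,100,360,240,5,'w25b.png')
E
```

```text
t 40.48 p [0.6044 0.0413 0.1067] j [ 0.2   0.44 -0.43  1.65  0.2   1.1  -1.84] f [-0.8  0.1 -0.6] w 0.0158
tilt -0.04 roll 0.02 heading 0.78
[0.01, 0.0, -0.0] [-0.02, -0.05, -0.01]
```

View pics/w25b.png

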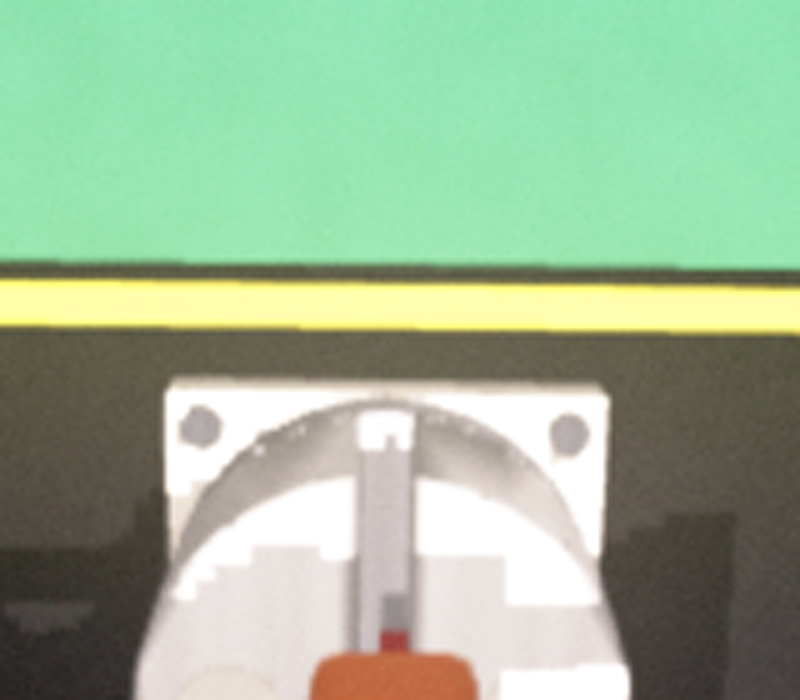

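In the gap, slightly right of centre (~1 mm); nudge left and hold.

Call:
arm_command(targets=[0,0,0,0,-0.04,0,0,0,0,0,0,0,0,0,0,0,0,0,0,0,0,0,0,0,0,0,0,0,0,0,0,0,0,0,0,0,0,0,0,0,0,0,0,0,0,0,0,0,0,0,0,0,0,0,0,0,0,0,0,0,0,0,0,0,0,0,0,0,0,0,0,0,0,0,0,0,0,0,0,0,0,0,0,0])

```text
time: 41.53
ee_pos: [0.6054, 0.0421, 0.1086]
eef_rot: [0.708, 0.004, -0.706, 0.005]
ft_force: [-0.1, -0.7, -0.1]
width: 0.0159
```

Call:
arm_command(targets=[0,0,0,0,0,0,0,0,0,0,0,0,0,0,0,0,0,0,0,0,0,0,0,0,0,0,0,0,0,0,0,0,0,0,0,0,0,0,0,0,0,0,0,0,0,0,0,0,0,0,0,0,0,0,0,0,0,0,0,0,0,0,0,0,0,0,0,0,0,0,0,0,0,0,0,0,0,0,0,0,0,0,0,0])

```text
time: 42.53
ee_pos: [0.6053, 0.0421, 0.1085]
eef_rot: [0.708, 0.004, -0.707, 0.005]
ft_force: [-0.1, 0.5, -1.4]
width: 0.0155
```

```bash
python3 - <<'E'
from b import *
st();att()
im=camera('side');crop(im,200,130,400,340,2.8,'s26.png')
E
```

```text
t 42.53 p [0.6053 0.0421 0.1085] j [ 0.2   0.44 -0.43  1.65  0.2   1.1  -1.84] f [-0.1  0.5 -1.4] w 0.0155
tilt 0.09 roll 0.05 heading 0.77
```

View pics/s26.png

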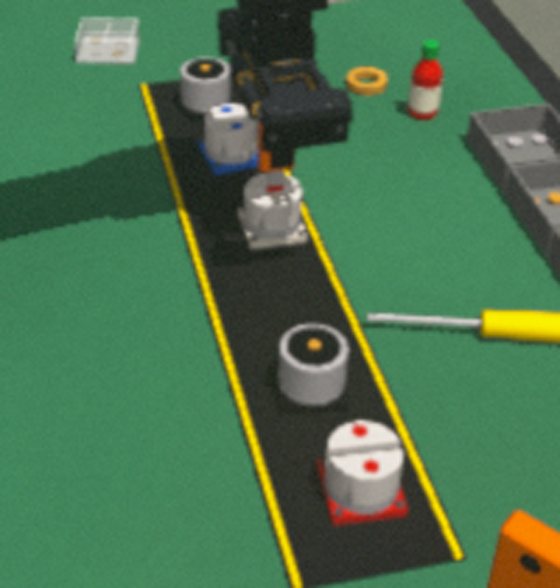

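Call:
arm_command(targets=[0,0,0,-0.3,0,0,0,0,0,0,-0.5,0,0,0,0,0,0,-0.7,0,0,0,0,0,0,-0.7,0,0,0,0,0,0,-0.8,0,0,0,0,0,0,-0.4,0.6,0.1,0,0,0,0,0,1,0.15,0,0,0,0,0,1,0.15,0,0,0,0,0,1,0.15,0,0,0,0,0,1,0.15,0,0,0,0,0,1,0.15,0,0,0,0,0,1,0.15,0])

```text
time: 43.58
ee_pos: [0.5846, -0.1198, 0.2126]
eef_rot: [0.712, 0.011, -0.702, 0.009]
ft_force: [0.6, -0.8, -0.2]
width: 0.0156
```

```bash
python3 - <<'E'
from b import *
st();att();rows([.531,-.433,.185],2.4,0,12,gr=0)
E
```

```text
t 43.58 p [ 0.5846 -0.1198  0.2126] j [ 0.43  0.31 -0.37  1.58  0.11  1.27 -1.5 ] f [ 0.6 -0.8 -0.2] w 0.0156
tilt 0.77 roll -0.12 heading 1.62
[-0.0, -0.0, 0.0] [0.09, 1.04, 0.21]
[-0.0, -0.0, 0.0] [0.09, 1.04, 0.21]
[-0.0, -0.0, 0.0] [0.09, 1.04, 0.21]
[-0.0, -0.0, 0.0] [0.09, 1.04, 0.21]
[-0.0, -0.0, 0.0] [0.09, 1.04, 0.21]
[-0.0, -0.0, 0.0] [0.09, 1.04, 0.21]
[-0.0, -0.0, 0.0] [0.09, 1.04, 0.22]
[-0.0, -0.0, 0.0] [0.09, 1.04, 0.22]
[-0.0, -0.0, 0.0] [0.09, 1.04, 0.22]
[-0.0, -0.0, 0.0] [0.09, 1.04, 0.22]
[-0.0, -0.0, 0.0] [0.09, 1.04, 0.22]
[-0.0, -0.0, 0.0] [0.09, 1.04, 0.22]
```

Call:
arm_command(targets=[0,0,0,0.1,1,0.2,0,0,0,0,0.1,1,0.2,0,0,0,0,0.1,1,0.2,0,0,0,0,0.1,1,0.22,0,0,0,0,0.1,1,0.22,0,0,0,0,0.1,1,0.22,0,0,0,0,0.1,1,0.22,0,0,0,0,0.1,1,0.22,0,0,0,0,0.1,1,0.22,0,0,0,0,0,0.7,0.15,0,0,0,0,0,0.2,0,0,0,0,0,0,0,0,0])

```text
time: 44.58
ee_pos: [0.537, -0.3873, 0.2061]
eef_rot: [0.717, 0.006, -0.697, 0.01]
ft_force: [0.3, 0.8, -1.4]
width: 0.0154
```

```bash
python3 - <<'E'
from b import *
st();att();rows([.531,-.433,.15],2.4,0,1,gr=0)
E
```

```text
t 44.58 p [ 0.537  -0.3873  0.2061] j [ 0.73  0.43 -0.23  1.42  0.09  1.28 -1.05] f [ 0.3  0.8 -1.4] w 0.0154
tilt 1.57 roll 0.32 heading 1.3
[-0.02, -0.03, -0.01] [2.25, 1.81, 0.34]
```

Call:
arm_command(targets=[-0.02,-0.03,-0.01,0.2,0.7,0.15,0,0,0,0,0.4,0.7,0.15,0,0,0,0,0.4,0.4,0.05,0,0,0,0,0.4,0,0,0,0,0,0,0.2,0,0,0,0,0,0,0,0,0,0])

```text
time: 45.08
ee_pos: [0.5335, -0.4286, 0.1652]
eef_rot: [0.71, 0.017, -0.704, 0.014]
ft_force: [0.1, 0.5, -0.9]
width: 0.0155
```

```bash
python3 - <<'E'
from b import *
st();att();rows([.531,-.433,.0833],2.4,0,1,gr=0)
im=camera('wrist');cv2.imwrite('pics/w27.png',im[:,:,::-1]);crop(im,200,120,360,260,5,'w27b.png')
E
```

```text
t 45.08 p [ 0.5335 -0.4286  0.1652] j [ 0.77  0.52 -0.22  1.38  0.1   1.25 -0.98] f [ 0.1  0.5 -0.9] w 0.0155
tilt 0.5 roll -0.22 heading 2.5
[0.0, -0.01, 0.0] [3.27, 0.18, 0.14]
```

View pics/w27b.png

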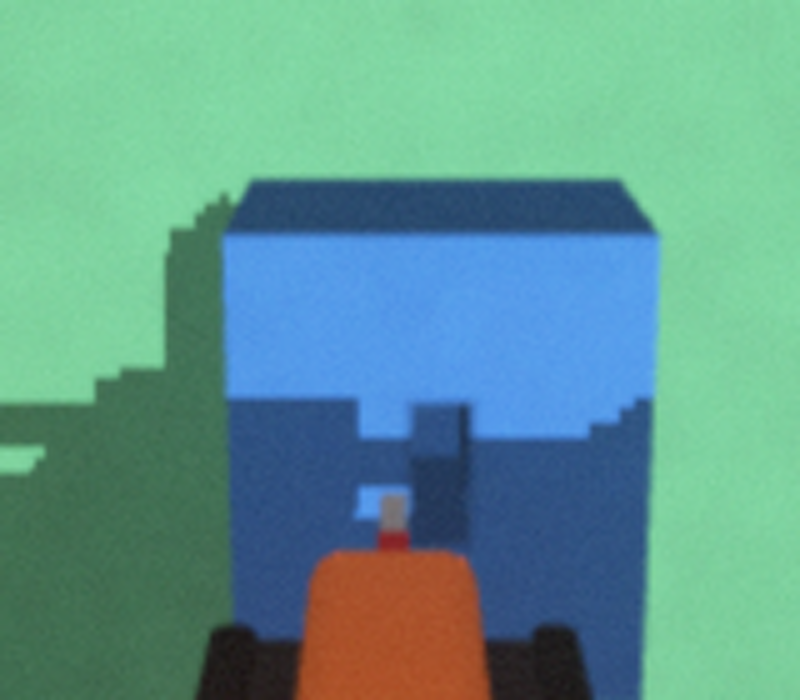

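Call:
arm_command(targets=[0,-0.01,0,0.2,0.15,0.05,0,0,0,0,0.3,0.1,0.04,0,0,0,0,0.3,0,0,0,0,0,0,0.1,0,0,0,0,0,0,0,0,0,0])

```text
time: 45.55
ee_pos: [0.5332, -0.4326, 0.1418]
eef_rot: [0.708, 0.018, -0.706, 0.015]
ft_force: [0.1, -0.3, -0.8]
width: 0.0155
```

```bash
python3 - <<'E'
from b import *
st();att();rows([.531,-.435,.0833],2.4,0,1,gr=0)
im=camera('wrist');cv2.imwrite('pics/w28.png',im[:,:,::-1]);crop(im,200,120,360,260,5,'w28b.png')
E
```

```text
t 45.55 p [ 0.5332 -0.4326  0.1418] j [ 0.77  0.54 -0.21  1.39  0.11  1.22 -0.98] f [ 0.1 -0.3 -0.8] w 0.0155
tilt 0.11 roll -0.23 heading 2.7
[0.01, -0.0, 0.01] [2.34, 0.1, 0.1]
```

View pics/w28b.png

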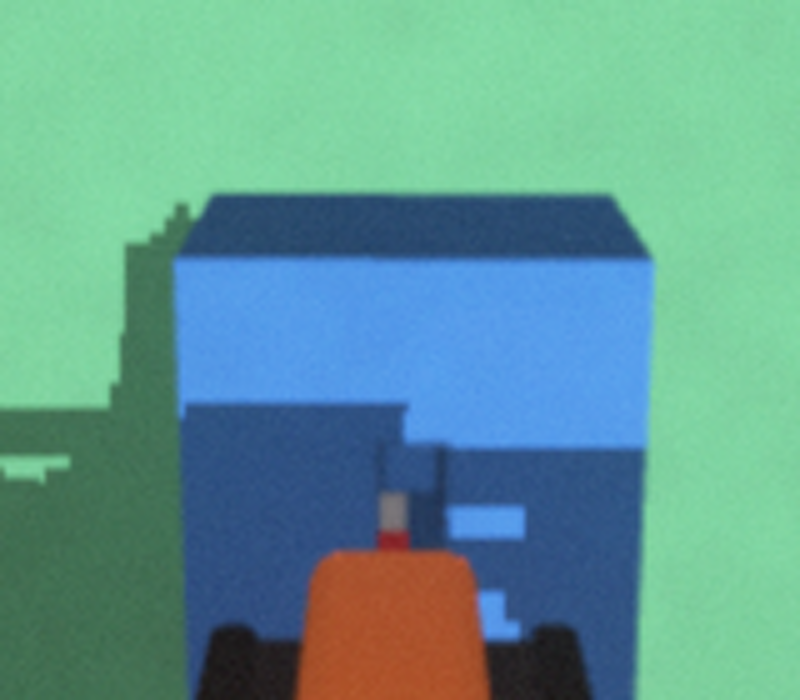

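Call:
arm_command(targets=[0,0,0.005,0.1,0.09,0.08,0,0,0,0,0.05,0.01,0.02,0,0,0,0,0,0,0,0])

```text
time: 45.85
ee_pos: [0.531, -0.4355, 0.1386]
eef_rot: [0.708, 0.016, -0.706, 0.017]
ft_force: [0.9, 1.1, -0.7]
width: 0.0158
```

```bash
python3 - <<'E'
from b import *
print(px2w(camposes('wrist'),(200+412/5-.4,120+445/5-.4),.05))
st();att();rows([.531,-.435,.0833],2.4,0,1,gr=0)
im=camera('wrist');cv2.imwrite('pics/w29.png',im[:,:,::-1]);crop(im,200,120,360,260,5,'w29b.png')
E
```

```text
[ 0.53844456 -0.43772496  0.05      ]
t 45.85 p [ 0.531  -0.4355  0.1386] j [ 0.77  0.54 -0.21  1.4   0.11  1.21 -0.98] f [ 0.9  1.1 -0.7] w 0.0158
tilt 0.16 roll 0.05 heading 2.71
[0.01, -0.0, -0.0] [2.21, -0.02, 0.0]
```

View pics/w29b.png

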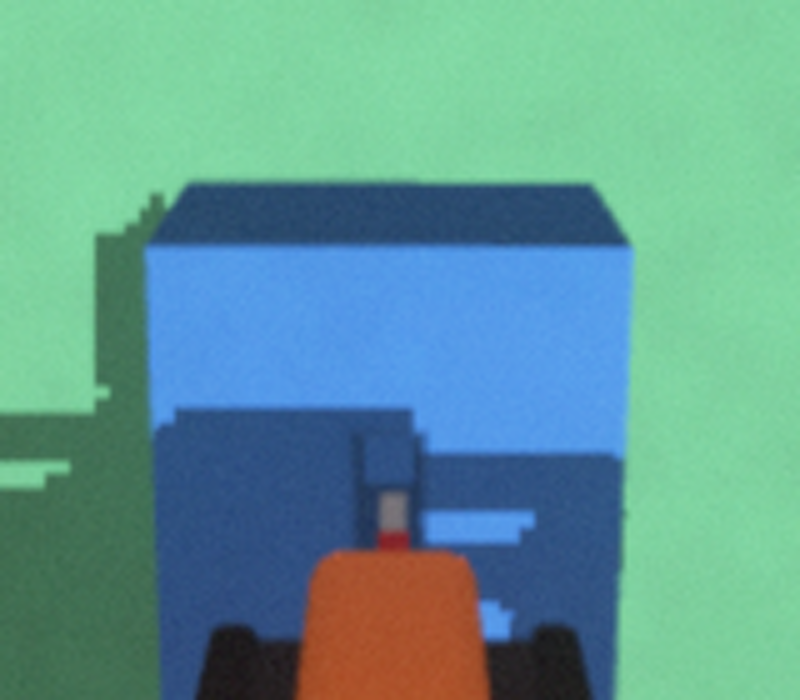

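Call:
arm_command(targets=[0,0,0,0.25,-0.02,0,0,0,0,0,0.35,0,0,0,0,0,0,0.35,0,0,0,0,0,0,0.35,0,0,0,0,0,0,0.3,0,0,0,0,0,0,0,0,0,0])

```text
time: 46.4
ee_pos: [0.5309, -0.4349, 0.0943]
eef_rot: [0.708, 0.016, -0.706, 0.017]
ft_force: [-0.1, 0.2, -1.6]
width: 0.0155
```

```bash
python3 - <<'E'
from b import *
st();att();rows([.531,-.435,.0823],2.4,0,1,gr=0)
E
```

```text
t 46.4 p [ 0.5309 -0.4349  0.0943] j [ 0.77  0.58 -0.21  1.44  0.12  1.13 -0.98] f [-0.1  0.2 -1.6] w 0.0155
tilt 0.16 roll 0.05 heading 2.7
[0.01, -0.0, -0.0] [0.48, 0.0, -0.0]
```

Sliding in without force. Finish the descent.

Call:
arm_command(targets=[0,0,0,0.2,0,0,0,0,0,0,0.2,0,0,0,0,0,0,0.06,0,0,0,0,0,0,0.03,0,0,0,0,0,0,0,0,0,0])

```text
time: 46.82
ee_pos: [0.5313, -0.4351, 0.0826]
eef_rot: [0.708, 0.016, -0.706, 0.017]
ft_force: [1.0, -0.8, -0.7]
width: 0.0162
```

```bash
python3 - <<'E'
from b import *
st();att();rows([.531,-.435,.0823],2.4,0,1,gr=0)
E
```

```text
t 46.82 p [ 0.5313 -0.4351  0.0826] j [ 0.77  0.59 -0.21  1.45  0.13  1.11 -0.99] f [ 1.  -0.8 -0.7] w 0.0162
tilt 0.18 roll 0.07 heading 2.7
[0.01, -0.0, -0.0] [0.01, -0.0, 0.01]
```

Call:
arm_command(targets=[0,0,0,0.05,0,0,0,0,0,0,0.03,0,0,0,0,0,0,0,0,0,0])

```text
time: 47.07
ee_pos: [0.5319, -0.4355, 0.0825]
eef_rot: [0.709, 0.016, -0.705, 0.018]
ft_force: [0.8, 0.3, -0.7]
width: 0.0158
```

Call:
arm_command(targets=[0,0,0,0,0,0,0.6,0,0,0,0,0,0,0.6,0,0,0,0,0,0,0.6,0,0,0,0,0,0,0.6,0,0,0,0,0,0,0.6,0,0,0,0,0,0,0.6,0,0,0,0,0,0,0.6,0,0,0,0,0,0,0.6])

```text
time: 47.73
ee_pos: [0.5321, -0.4356, 0.0818]
eef_rot: [0.709, 0.016, -0.705, 0.018]
ft_force: [-0.1, -0.1, 0.4]
width: 0.0514
```

Now rise clear and look.

Call:
arm_command(targets=[0,0,0,-0.5,0,0,0.7,0,0,0,-0.8,0,0,0.7,0,0,0,-0.8,0,0,0.7,0,0,0,-1,0,0,0.7,0,0,0,-1,0,0,0.7,0,0,0,-1,0,0,0.7,0,0,0,-0.8,0,0.5,0.7,0,0,0,-0.4,0,1,0.7,0,0,0,0,0,1,0.7,0,0,0,0,0,0.5,0.7,0,0,0,0,0,0,0.7])

```text
time: 48.65
ee_pos: [0.4548, -0.4373, 0.2561]
eef_rot: [0.71, 0.016, -0.704, 0.02]
ft_force: [-0.4, -0.6, -0.1]
width: 0.0607
```

```bash
python3 - <<'E'
from b import *
st();att()
im=camera('wrist');cv2.imwrite('pics/w30.png',im[:,:,::-1])
im=camera('side');cv2.imwrite('pics/s30.png',im[:,:,::-1])
im=camera('top');crop(im,140,130,490,300,2.2,'t30.png')
E
```

```text
t 48.65 p [ 0.4548 -0.4373  0.2561] j [ 0.86  0.34 -0.21  1.43  0.07  1.37 -0.87] f [-0.4 -0.6 -0.1] w 0.0607
tilt 0.53 roll 0.32 heading 2.88
```

View pics/w30.png

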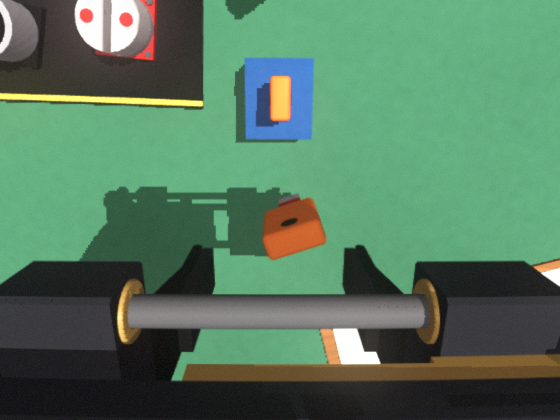

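View pics/s30.png

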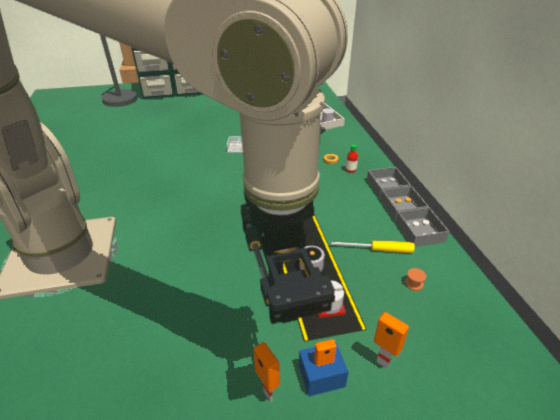

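View pics/t30.png

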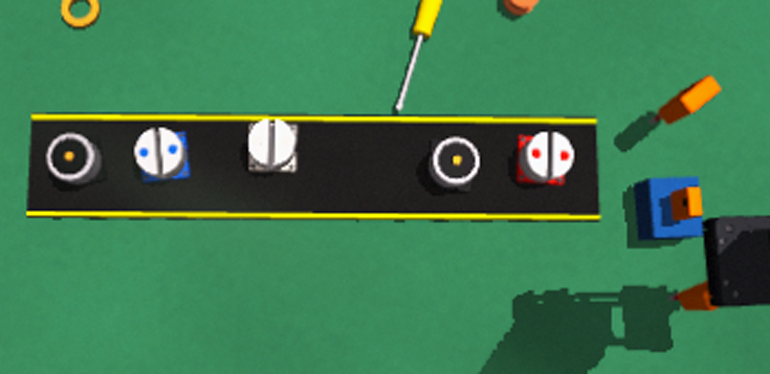

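```bash
python3 - <<'E'
import cv2,numpy as np
a=cv2.imread("pics/side0.png")[325:400,290:360];b=cv2.imread("pics/s30.png")[325:400,290:360]
cv2.imwrite("pics/cmp.png",cv2.resize(np.hstack([a,b]),None,fx=5,fy=5,interpolation=cv2.INTER_CUBIC))
E
```

```text
(no output)
```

View pics/cmp.png

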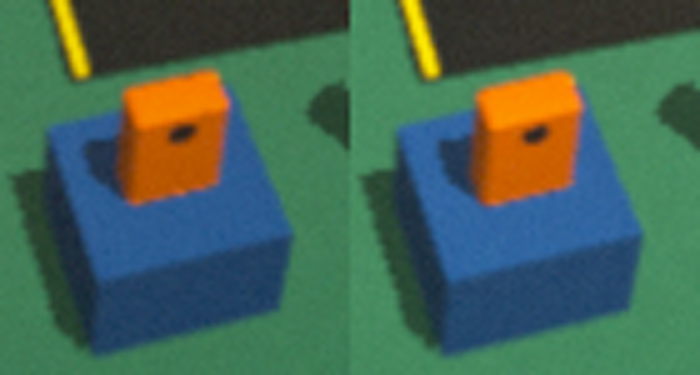

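```bash
python3 -c "
from h import *
st();print(close_job())"
```

```text
t 48.8 p [ 0.4578 -0.4358  0.2545] j [ 0.85  0.35 -0.21  1.43  0.07  1.37 -0.88] f [ 0.3 -0.3 -1.4] w 0.0608
the job is handed in; nothing more can be done
None
```

The job is done and handed in at 48.8 s of the 210 s allowed; `close_job()` gave no verdict. Three coils were present (red, blue and white, no yellow).

- **Standing the coils:** I stood up all three in the lane. I could not tilt the gripper quite far enough to set them down fully upright. I released each one leaning about 12–23° with its base edge on the lane, and it rocked flat.
- **Gauge checks:** I used the smallest gauge, the one in the stand, on red, then blue, then white. Each hold lasted about 2 s or more, with the tip about 33–34 mm above the bench. By calculation that puts the gap's mouth in the middle of the red band, and I felt no contact force.
- **Last checks:** In the final pictures every coil and both sealed coils stand in the lane. The gauge handle sits on its stand within a pixel of where it started, and the gripper was clear and touching nothing.

Three small things to note:
- **Slot position:** my two measurements of the stand slot's sideways position disagreed by about 2 mm. I used the close-up wrist view, and the blade slid in freely.
- **Early force reading:** one reading of about 30 N showed while I was moving towards the white coil. It was gone at the next reading and nothing had moved.
- **Knocked coil:** I saw no sign of a coil being knocked aside.

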